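# Open the pad press and lay the glued pad in the drying tray

### The arm

A 6-joint arm with a two-finger parallel gripper is mounted at the origin on the work surface. World frame = base frame: x ahead of the robot, y to its left, z up, the work surface at z = 0. Lengths are in m, angles in degrees, forces in N, time in s.
With the tool pointing down it reaches from about 0.3 to 0.75 m from the base axis. Payload 8.5 kg.
Tool frame: the origin (TCP) lies on the centre line of the jaws, within the pads' length; the fingertips stand 19 mm ahead of it and the grasp point (between the pads) is the TCP (env.tcp_to_tips is the z of the fingertips in the tool frame, in m); z points along the fingers, y is the line along which they close (so a half turn about z gives the same grasp; the last joint's range is limited). The gripper opens to 85 mm and grips with 20 to 120 N. Pads are 22 mm wide; open, the fingers measure 114 mm over their backs; the gripper's body (76 mm by 85 mm) begins 54 mm behind the grasp point. The pads swing forward as they close: fully open they stand 13 mm farther back than shut.
Start: joints at [58.367, 21.807, 74.336, -0, 83.858, -12.336], TCP at [0.182, 0.519, 0.25] pointing down, gripper open.
Joint ranges: [-178.18, 178.18], [-50.72, 133.34], [12.68, 142.11], [-81.47, 261.47], [9.98, 163.14], [-165.26, 165.26]. Speed limits (degrees/s): [136.94, 136.94, 180, 180, 180, 180].

### API

Orientations are given as a 3x3 rotation matrix whose columns are the frame's x, y, z axes.
In Python, from rig import env gives the robot as it stands.
- The arm moves only by the tool servo_tool, never from a script. Its argument "steps" is a list of rows, each an object of numbers: "tx", "ty", "tz": the shift along the world's x, y, z in cm; "yaw": the turn about the world's z in degrees; "claw": the finger opening in cm, from 0 to 8.54. In form: [{"tx": .., "ty": .., "tz": .., "yaw": .., "claw": ..}, ...]. A call has 1 to 20 rows; each row shifts and turns the commanded pose from where the row before left it; what a row does not reach is not made up. A row lasts 1/10 s, in which the tool goes at most 50 mm and 8.59 degrees, less where a joint would pass 70% of its speed; a pose out of reach is approached as far as the arm can. A call with a gripper value outside its range is refused whole. The fingers move at their own pace and stop on an object; "newtons" is the grip in N (left out, the last holds). Time passes only in rows, so rows that do not move let the fingers close. It gives the time, the measured TCP pose, the force, the opening and the grip force at its end, in the units of the state.
- env.observe(): the state, without advancing time (a new reading comes with each control period).
- env.get_image(name): name is "side" or "top"; returns (picture, depth): 400x640x3 uint8, red, green, blue; 400x640 float32, m along the optical axis (not along the pixel's ray), 0 where there is no reading.
- env.camera_model(name): a dict with "fovy" (degrees; the focal length in pixels is half the picture's height over the tangent of half this angle, whatever the lens; pixels are square), "cx", "cy" (the principal point, pixels), "dist_coeffs" ([k1, k2, p1, p2, k3] as OpenCV has them; the pictures are not rectified), "T" (4x4, takes a point from camera to world coordinates). Camera axes: x right, y down, z forward; pixel columns grow to the right and rows downward; lengths in m; the calibration is good to about 2 mm. A picture is of the moment at which its call begins. camera_model takes no time and is no camera call.
- env.close_job(): hands the job in; it is judged then, once.
The state is a dict: "time_s": time; "q": joint angles; "qvel": joint speeds; "joint_efforts": joint torques, N m; "position": TCP position; "tool_rot": TCP orientation; "ft_force": force on the tool from outside, world axes, zero at the start; "wrist_torque": the same for the moment, N m; "grip_width": finger opening in m; "gripper_force": force on a finger pad.
Only numpy, scipy, OpenCV 4.12 (cv2) and the standard library are available. Lean on these libraries where they do the work, as an engineer would, in place of code of your own. Each camera call takes 0.05 s, during which the arm holds its last target. There are 200 camera calls.

### The job

Open the small screw press: crank its handwheel counter-clockwise until it comes up against its stop, then back it off a quarter turn so that the screw does not jam. Then draw the glued pad out from under the raised plate without rubbing it on the plate or the wheel, and lay it gently, flat, in the empty lane of the drying tray beside the dry pad, leaving the other things on the table where they are.

Things in the scene. Friction and masses are not known exactly. Their poses are not given: they have to be found in the camera images.
- press: screw press for gluing pads, fixed to the table: grey base 200 (its x) x 235 (its y), steel bed whose top is 36 above the table, handwheel on top. Origin: on the table under the centre of the base, on the wheel's axis; z up. Its front is its -x side and looks roughly to the robot's right (yaw 73 to 107 deg). The pad sticks out at the front
- bridge (a point): centre of the press's bridge, 168 above the table: a beam 52 (press x) x 250 (press y), from 150 to 185 above the table, with a brass nut (60 dia, up to 197) on top, standing on two columns (26 dia, at press y = +100 and -100, x = 0); axes as the press's
- wheel_center (a point): centre of the wheel in its rim's plane; turns with it: -x points to the crank handle, z is the axis. 230 across, rim bar 18 thick, 3 spokes, hub up to 27 above the plane. Counter-clockwise from above lifts wheel, screw and platen 16 mm a turn (drag 2 to 4 N at the handle; stays where left) up to a hard stop 1 to 2 turns from the start, rim then about 235 above the table
- handle_mid (a point): middle of the wheel's black crank handle: an upright round handle, 27 dia, 70 high, which spins freely on its pin, so that the wheel can be cranked without turning the hand. Its axis is 100 from the wheel's axis, its middle 48 above the rim's plane
- platen_face (a point): centre of the underside of the pressing plate (platen), 180 (press x) x 150 (press y), 14 thick, above the pad; it rises and sinks with the wheel but does not turn. At the start it is 2 to 13 mm above the pad, at the stop 30 mm
- pad_center (a point): centre of the glued pad lying on the bed: paper block with a grey glued end (its -x end), 160 (its x) x 56 (its y) x 30 (z), 0.15 to 0.26 kg. Its -x end sticks out about 50 at the front of the platen and 40 beyond the base, with nothing under it. The wheel overhangs this end, so a gripper has to lean outwards (away from the press) by 35 to 45 deg to take the end by its two long sides
- tray: wooden drying tray, fixed to the table, left or right of the press: 196 x 196, floor top 6 above the table, rims 6 wide and 16 high, and a batten 6 wide, 15 high along its middle (along its y) that makes two lanes, each 89 (x) x 184 (y). Origin: under its centre, on the table; x roughly away from the robot
- free_lane (a point): centre of the empty lane, the one nearer to the robot, on the tray's floor; axes as the tray's. The pad lies in it with its long side along the tray's y, either end first
- pad_dry_center (a point): centre of the dry pad lying in the tray's other lane, same size as the glued pad; leave it alone
- trimmer: paper trimmer, fixed to the table on the side where the tray is not: 230 (x) x 210 (y), its arm up to 55 high; origin under its centre
- glue_pot: the white plastic glue pot, 60 dia, 48 high, standing beside the way out of the pad, some 115 to 130 mm to the side of the press's middle line; origin under its centre; leave it alone
- brush_jar: white ceramic jar of brushes, 72 dia, 195 high, behind the press on the left; origin under its centre; leave it alone
- tape: black tape dispenser 140 x 58, 71 high, near the robot's right; origin under its centre; leave it alone
- stapler: stapler 150 x 36, 54 high, near the robot's left; origin under its centre; leave it alone

How it is judged (in metres and radians):
On the way, in this order (a step that is already met when the one before it is completed fails the run):
1. the handwheel has been cranked counter-clockwise against its stop (within 7 degrees), the pad still in the press (angle between the x axis of wheel_center and the x axis of press, either way round above 1.45 rad and z of platen_face in the frame of press above 0.0954 m and distance of pad_center from where it was at the start of the episode below 0.02 m), for 0.1 s.
2. the wheel has been backed off a quarter turn (20 degrees either way), the pad still in the press (angle between the x axis of wheel_center and the x axis of press, either way round below 0.35 rad and z of platen_face in the frame of press between 0.0902 and 0.0938 m and distance of pad_center from where it was at the start of the episode below 0.02 m), for 0.2 s.
At the end, for the whole second after the job is handed in: The wheel rests a quarter turn (20 degrees either way) short of its stop, and the pad lies at rest, flat on the floor of the tray's empty lane, long side along the lane, within its rims, let go (angle between the x axis of wheel_center and the x axis of press, either way round below 0.35 rad and z of platen_face in the frame of press between 0.0902 and 0.0938 m and x of pad_center in the frame of free_lane between -0.02 and 0.02 m and y of pad_center in the frame of free_lane between -0.018 and 0.018 m and z of pad_center in the frame of free_lane below 0.018 m and angle between pad_center's own z axis and vertical below 0.06 rad and angle between the x axis of pad_center and the y axis of tray, either way round below 0.25 rad and linear speed of pad below 0.01 m/s); the robot touches nothing.
It fails at once if the pad is rubbed or pressed on the platen or the wheel above it (more than 3 N) (contact force between pad and platen above 3 N).
It fails at once if the pad is dropped (falls free faster than 0.5 m/s) (linear speed of pad above 0.5 m/s and contact force between the fingers and pad below 0.05 N).
It fails at once if the dry pad is shifted more than 20 mm (distance of pad_dry_center from where it was at the start of the episode above 0.02 m).
It fails at once if another thing on the table is shifted more than 30 mm (distance of any of glue_pot, brush_jar, tape, stapler from where it was at the start of the episode above 0.03 m).
It also fails if it takes over 72 s, if anything falls off the work surface, if the arm or the gripper's body presses on something with over 40 N, if the wrist force passes 120 N, or if a joint passes its speed limit or range.

## Working session

There is one attempt and no reset: what is moved stays moved. The work goes in short steps, Python scripts to look and compute and a tool call to move; the robot and the scene stay as the last step left them, time stands still between calls to the robot, and variables do not carry over. Pictures are saved under pics/ and viewed, at most 10 in all, crops included, and the job is handed in when it is done.

Besides the shell and the picture viewer there is one more tool, called after ">>>" as a command line: name --argument value ..., lists and objects as JSON in quotes. servo_tool: Moves the arm, as the interface text tells. Its arguments: {"type":"object","properties":{"steps":{"type":"array"},"newtons":{"type":"number"}},"required":["steps"]}

```bash
ls; mkdir -p pics
cat > h.py <<'E'
import numpy as np, cv2
from rig import env
def grab(name):
    im,d=env.get_image(name); np.savez(f'/tmp/{name}.npz',im=im,d=d); return im,d
def cam(name):
    m=env.camera_model(name); f=200/np.tan(np.radians(m['fovy'])/2)
    K=np.array([[f,0,m['cx']],[0,f,m['cy']],[0,0,1]]); return K,np.array(m['dist_coeffs'],float),np.array(m['T'])
def cloud(name,d):
    K,D,T=cam(name); v,u=np.mgrid[0:400,0:640]
    p=cv2.undistortPoints(np.stack([u.ravel(),v.ravel()],1).astype(np.float64)[:,None],K,D)[:,0]
    z=d.ravel(); P=np.c_[p*z[:,None],z,np.ones_like(z)]@T.T
    P=P[:,:3]; P[z==0]=np.nan; return P.reshape(400,640,3)
def proj(name,X):
    K,D,T=cam(name); Ti=np.linalg.inv(T)
    return cv2.projectPoints(np.atleast_2d(X).astype(float),cv2.Rodrigues(Ti[:3,:3])[0],Ti[:3,3],K,D)[0][:,0]
E
python3 - <<'E'
from h import *
print([a for a in dir(env) if not a.startswith('_')]); s=env.observe()
for k,v in s.items(): print(k,np.round(v,3).tolist())
print(env.tcp_to_tips)
for n in('side','top'):
    im,d=grab(n); cv2.imwrite(f'pics/{n}0.png',im[:,:,::-1]); K,D,T=cam(n); print(n,K[0,0],T.round(3).tolist())
E
```

```text
pics
['MotionError', 'camera_model', 'close_job', 'get_image', 'observe', 'tcp_to_tips']
time_s 0.0
q [58.367, 21.841, 74.383, -0.0, 83.86, -12.335]
qvel [0.046, -0.0, 0.002, -0.059, -0.075, -0.035]
joint_efforts [-0.001, -44.845, -23.128, -0.0, 0.005, 0.0]
position [0.182, 0.519, 0.25]
tool_rot [[-0.944, 0.33, -0.001], [0.33, 0.944, -0.001], [0.0, -0.001, -1.0]]
ft_force [-0.01, -0.342, -0.047]
wrist_torque [-0.05, -0.028, -0.025]
gripper_force 0.0
grip_width 0.085
0.019
side 415.95899419084185 [[0.745, -0.47, 0.474, -0.126], [-0.667, -0.52, 0.533, -0.726], [-0.004, -0.713, -0.701, 1.157], [0.0, 0.0, 0.0, 1.0]]
top 379.0778529372653 [[0.008, -0.986, 0.169, 0.308], [-1.0, -0.009, -0.007, 0.011], [0.009, -0.169, -0.986, 1.438], [0.0, 0.0, 0.0, 1.0]]
```

View pics/top0.png

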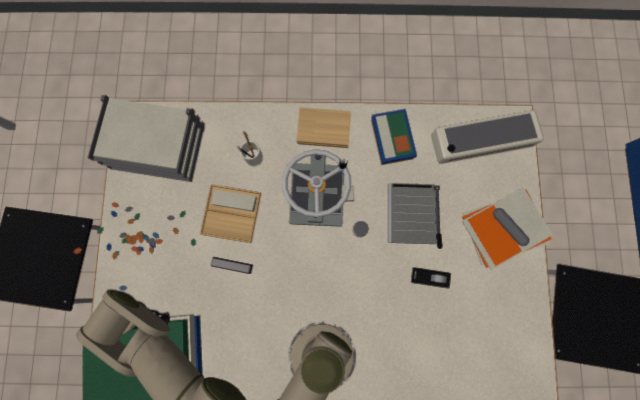

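View pics/side0.png

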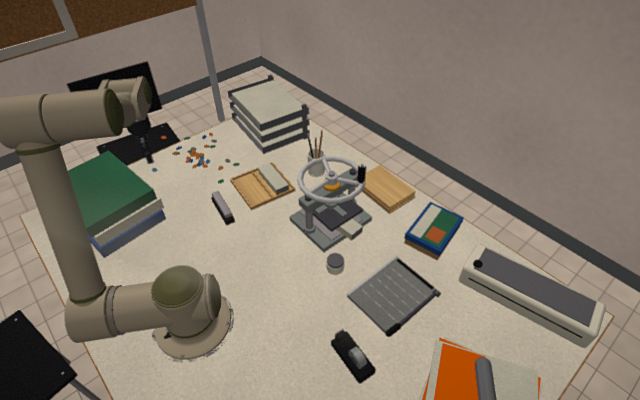

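The top view shows the wheel centred at about (317,183), the handle at (343,164), the tray at (231,213) with its free lower lane, the glue pot at (360,229) and the trimmer at (414,213). The side view shows the pad's end sticking out at about (350,228). Next I'll measure all of these from the depth data.

```bash
cat > meas.py <<'E'
from h import *
def circ(p):
    A=np.c_[2*p,np.ones(len(p))]; s=np.linalg.lstsq(A,(p**2).sum(1),rcond=None)[0]; return s[:2],np.sqrt(s[2]+s[:2]@s[:2])
def rect(p):
    (c,s,a)=cv2.minAreaRect(p.astype(np.float32)); return np.round(c,4).tolist(),np.round(s,4).tolist(),round(a,2)
def measure(names=('top','side'),ims=None):
    C={};I={}
    for n in names:
        z=np.load(f'/tmp/{n}.npz'); C[n]=cloud(n,z['d']); I[n]=z['im']
    return C,I
E
python3 - <<'E'
from meas import *
C,I=measure()
for n in C:
    P=C[n].reshape(-1,3); ok=np.isfinite(P[:,0]); im=I[n].reshape(-1,3).astype(int)
    near=ok&(np.hypot(P[:,0]-.6,P[:,1])<.25)
    print(n,'table z',np.nanmedian(P[ok&(abs(P[:,2])<.01),2]))
    h=np.histogram(P[near,2],bins=np.arange(0.02,.34,.004)); print([(round(a,3),int(c)) for a,c in zip(h[1],h[0]) if c>8])
    rim=near&(P[:,2]>.2)&(P[:,2]<.245)
    q=P[rim]; c,r=circ(q[:,:2])
    for _ in range(8):
        d=np.hypot(*(q[:,:2]-c).T); k=(d>.085)&(d<.13); c,r=circ(q[k,:2])
        c0=c
    A=np.c_[q[k,:2]-c,np.ones(k.sum())]; top=np.percentile(q[k,2],[10,50,90])
    print('rim c',c,r,k.sum(),top)
    hd=near&(P[:,2]>.25)&(im.max(1)<90); print('handle',P[hd].mean(0),P[hd].min(0),P[hd].max(0),hd.sum())
    # tray dry pad region
    t=ok&(abs(P[:,0]-.52)<.16)&(P[:,1]>.15)&(P[:,1]<.42)
    for lo,hi in((.004,.010),(.011,.020),(.028,.045)):
        k=t&(P[:,2]>lo)&(P[:,2]<hi); print('tray',lo,k.sum(),rect(P[k,:2]) if k.sum()>4 else '')
    pd=near&(P[:,2]>.058)&(P[:,2]<.075); print('pad/66',pd.sum(),P[pd].min(0),P[pd].max(0),rect(P[pd,:2]))
    b=near&(P[:,2]>.012)&(P[:,2]<.042)&(abs(P[:,1])<.14)&(P[:,0]>.45);print('base',b.sum(),rect(P[b,:2]))
    br=near&(P[:,2]>.178)&(P[:,2]<.190); print('bridge',br.sum(),rect(P[br,:2]))
    g=ok&(abs(P[:,0]-.49)<.06)&(abs(P[:,1]+.12)<.06)&(P[:,2]>.035)&(P[:,2]<.055);print('pot',P[g].mean(0) if g.sum() else 0,g.sum())
E
```

```text
top table z 0.000648960769171314
[(np.float64(0.02), 66), (np.float64(0.024), 179), (np.float64(0.028), 381), (np.float64(0.032), 482), (np.float64(0.036), 329), (np.float64(0.04), 91), (np.float64(0.044), 78), (np.float64(0.048), 96), (np.float64(0.052), 20), (np.float64(0.06), 13), (np.float64(0.064), 48), (np.float64(0.068), 27), (np.float64(0.084), 74), (np.float64(0.088), 359), (np.float64(0.092), 399), (np.float64(0.096), 122), (np.float64(0.1), 79), (np.float64(0.104), 36), (np.float64(0.176), 21), (np.float64(0.18), 174), (np.float64(0.184), 297), (np.float64(0.188), 91), (np.float64(0.192), 45), (np.float64(0.196), 51), (np.float64(0.212), 15), (np.float64(0.216), 137), (np.float64(0.22), 481), (np.float64(0.224), 587), (np.float64(0.228), 156), (np.float64(0.232), 53), (np.float64(0.236), 18), (np.float64(0.24), 16), (np.float64(0.244), 18), (np.float64(0.292), 11)]
rim c [0.59025646 0.02556864] 0.10413729276892385 1087 [0.2198178  0.22412752 0.22803415]
handle [ 0.63578595 -0.05785639  0.27800001] [ 0.63113826 -0.07096699  0.25000175] [ 0.64619958 -0.04704124  0.29911474] 
[... 1877 characters left out ...]
), (np.float64(0.296), 11)]
rim c [0.58706824 0.02043085] 0.10429006243196104 867 [0.21441024 0.221783   0.22568186]
handle [ 0.63630576 -0.06643688  0.27639711] [ 0.62843722 -0.07513404  0.25070064] [ 0.64644474 -0.0504949   0.29913198] 92
tray 0.004 517 ([0.5206, 0.2845], [0.2681, 0.314], 87.46)
tray 0.011 262 ([0.5141, 0.3362], [0.1781, 0.2016], 82.81)
tray 0.028 396 ([0.5634, 0.3374], [0.1644, 0.0576], 81.26)
pad/66 246 [ 0.47625105 -0.11375605  0.0581448 ] [0.6955763  0.0303642  0.07494611] ([0.5797, -0.0473], [0.1348, 0.2196], 84.39)
base 1691 ([0.6566, -0.0061], [0.2335, 0.3862], 83.75)
bridge 379 ([0.587, 0.0217], [0.0567, 0.2464], 87.82)
pot [ 0.45773399 -0.14133458  0.04548206] 226
```

>>> servo_tool --steps '[{"tz": 4}, {"tz": 4}, {"tz": 4}, {"tx": 2.84, "ty": -3.64}, {"tx": 2.84, "ty": -3.64}, {"tx": 2.84, "ty": -3.64}, {"tx": 2.84, "ty": -3.64}, {"tx": 2.84, "ty": -3.64}, {"tx": 2.84, "ty": -3.64}, {"tx": 2.84, "ty": -3.64}, {"tx": 2.84, "ty": -3.64}, {"tx": 2.84, "ty": -3.64}, {"tx": 2.84, "ty": -3.64}, {"tx": 2.84, "ty": -3.64}, {"tx": 2.84, "ty": -3.64}, {"tx": 2.84, "ty": -3.64}, {"tx": 2.84, "ty": -3.64}, {"tx": 2.84, "ty": -3.64}, {"tx": 2.84, "ty": -3.64}]'

```text
invalid input at $.steps[0]: expected keys tx, ty, tz, yaw, claw
```

Run:
```python
from meas import *
from scipy.optimize import least_squares
C,I=measure()
s=env.observe(); print('tcp',s['position'],s['tool_rot'].round(3).tolist() if hasattr(s['tool_rot'],'round') else s['tool_rot'],s['q'])
for n in C:
    P=C[n].reshape(-1,3); im=I[n].reshape(-1,3).astype(int)
    near=np.isfinite(P[:,0])&(np.hypot(P[:,0]-.588,P[:,1]-.023)<.14)
    # handle: cylinder side surface r=13.5, z .235-.293
    k=near&(P[:,2]>.238)&(P[:,2]<.290)&(im.max(1)<90); q=P[k]
    f=least_squares(lambda c:np.hypot(q[:,0]-c[0],q[:,1]-c[1])-.0135,q[:,:2].mean(0)+[.005,0],loss='soft_l1',f_scale=.003); print(n,'handle',f.x.round(4),k.sum())
    t=near&(P[:,2]>.291)&(im.max(1)<120); print(' top',t.sum(),P[t].mean(0).round(4) if t.sum() else '')
    # rim torus fit: center, z ; R=.106, tube .009
    k=near&(P[:,2]>.200)&(P[:,2]<.235); q=P[k]; d=np.hypot(*(q[:,:2]-[.588,.023]).T); q=q[d>.094]
    g=lambda c:np.hypot(np.hypot(q[:,0]-c[0],q[:,1]-c[1])-.106,q[:,2]-c[2])-.009
    f=least_squares(g,[.588,.023,.215],loss='soft_l1',f_scale=.002); print(n,'torus',f.x.round(4))
```

```text
tcp [0.18163989 0.51890381 0.24978474] [[-0.944, 0.33, -0.001], [0.33, 0.944, -0.001], [0.0, -0.001, -1.0]] [ 5.83663352e+01  2.18378419e+01  7.43773689e+01  1.51673091e-03
  8.38582555e+01 -1.23351586e+01]
top handle [ 0.646  -0.0595] 35
 top 19 [ 0.6378 -0.0583  0.2955]
top torus [0.5917 0.0252 0.2175]
side handle [ 0.6447 -0.0596] 98
 top 22 [ 0.6385 -0.0653  0.2957]
side torus [0.5914 0.0244 0.2157]
```

>>> servo_tool --steps '[{"tx": 0, "ty": 0, "tz": 4, "yaw": 0, "claw": 8.5}, {"tx": 0, "ty": 0, "tz": 4, "yaw": 0, "claw": 8.5}, {"tx": 0, "ty": 0, "tz": 4, "yaw": 0, "claw": 8.5}, {"tx": 2.88, "ty": -3.62, "tz": 0, "yaw": 0, "claw": 8.5}, {"tx": 2.88, "ty": -3.62, "tz": 0, "yaw": 0, "claw": 8.5}, {"tx": 2.88, "ty": -3.62, "tz": 0, "yaw": 0, "claw": 8.5}, {"tx": 2.88, "ty": -3.62, "tz": 0, "yaw": 0, "claw": 8.5}, {"tx": 2.88, "ty": -3.62, "tz": 0, "yaw": 0, "claw": 8.5}, {"tx": 2.88, "ty": -3.62, "tz": 0, "yaw": 0, "claw": 8.5}, {"tx": 2.88, "ty": -3.62, "tz": 0, "yaw": 0, "claw": 8.5}, {"tx": 2.88, "ty": -3.62, "tz": 0, "yaw": 0, "claw": 8.5}, {"tx": 2.88, "ty": -3.62, "tz": 0, "yaw": 0, "claw": 8.5}, {"tx": 2.88, "ty": -3.62, "tz": 0, "yaw": 0, "claw": 8.5}, {"tx": 2.88, "ty": -3.62, "tz": 0, "yaw": 0, "claw": 8.5}, {"tx": 2.88, "ty": -3.62, "tz": 0, "yaw": 0, "claw": 8.5}, {"tx": 2.88, "ty": -3.62, "tz": 0, "yaw": 0, "claw": 8.5}, {"tx": 2.88, "ty": -3.62, "tz": 0, "yaw": 0, "claw": 8.5}, {"tx": 2.88, "ty": -3.62, "tz": 0, "yaw": 0, "claw": 8.5}, {"tx": 2.88, "ty": -3.62, "tz": 0, "yaw": 0, "claw": 8.5}, {"tx": 0, "ty": 0, "tz": 0, "yaw": 0, "claw": 8.5}]'

```text
time_s: 2.1
position: [0.6447, -0.0648, 0.3668]
tool_rot: [[-0.942, 0.335, -0.004], [0.335, 0.942, 0.0], [0.004, -0.001, -1.0]]
ft_force: [-0.5, -0.3, -0.2]
grip_width: 0.0847
gripper_force: 0.0
```

>>> servo_tool --steps '[{"tx": 0, "ty": 0, "tz": -3, "yaw": 0, "claw": 8.5}, {"tx": 0, "ty": 0, "tz": -3, "yaw": 0, "claw": 8.5}, {"tx": 0, "ty": 0, "tz": -2.5, "yaw": 0, "claw": 8.5}, {"tx": 0, "ty": 0, "tz": -2, "yaw": 0, "claw": 8.5}, {"tx": 0, "ty": 0, "tz": 0, "yaw": 0, "claw": 2}, {"tx": 0, "ty": 0, "tz": 0, "yaw": 0, "claw": 2}, {"tx": 0, "ty": 0, "tz": 0, "yaw": 0, "claw": 2}, {"tx": 0, "ty": 0, "tz": 0, "yaw": 0, "claw": 2}, {"tx": 0, "ty": 0, "tz": 0, "yaw": 0, "claw": 2}, {"tx": 0, "ty": 0, "tz": 0, "yaw": 0, "claw": 2}]' --newtons 40

```text
time_s: 3.1
position: [0.6427, -0.0599, 0.2668]
tool_rot: [[-0.944, 0.33, 0.002], [0.33, 0.944, -0.0], [-0.002, 0.001, -1.0]]
ft_force: [-1.5, 2.1, 6.5]
grip_width: 0.0262
gripper_force: 39.1
```

Run:
```python
from h import *
s=env.observe(); print(s['position'],s['grip_width'],s['gripper_force'],s['ft_force'],s['time_s'])
im,d=grab('side'); cv2.imwrite('pics/side1.png',cv2.resize(im[100:290,220:460,::-1],None,fx=3,fy=3))
```

```text
[ 0.64274498 -0.05990297  0.26678742] 0.026174055561232906 39.14319634437561 [-1.54903894  2.1400096   6.54027181] 3.1
```

View pics/side1.png

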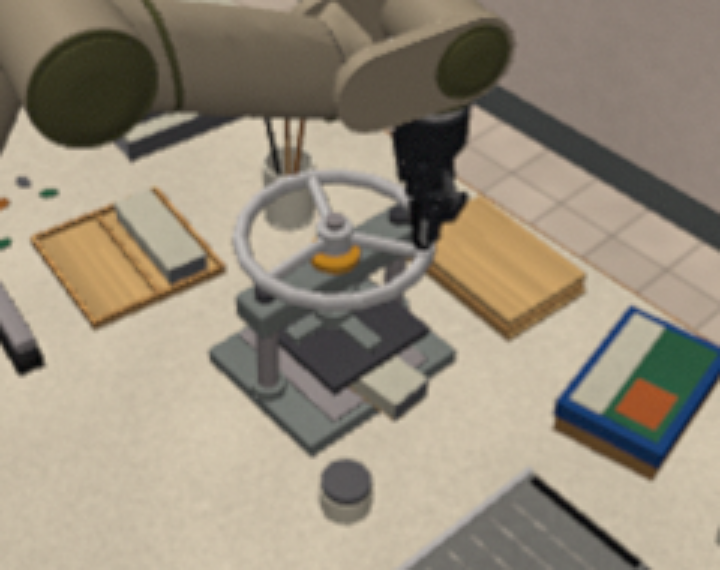

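The gripper holds the handle at crop (425,220), and the pad's end is visible at (395,390). Now I'll compute the crank increments.

```bash
python3 -c "
import numpy as np
a=np.radians(-59+15*np.arange(29)); p=np.c_[np.cos(a),np.sin(a)]*10
r=np.round(p,2); print(np.round(np.diff(r,axis=0),2).tolist())"
```

```text
[[2.04, 1.62], [1.56, 2.1], [0.95, 2.43], [0.3, 2.59], [-0.39, 2.59], [-1.04, 2.39], [-1.62, 2.04], [-2.1, 1.56], [-2.43, 0.95], [-2.59, 0.3], [-2.59, -0.39], [-2.39, -1.04], [-2.04, -1.62], [-1.56, -2.1], [-0.95, -2.43], [-0.3, -2.59], [0.39, -2.59], [1.04, -2.39], [1.62, -2.04], [2.1, -1.56], [2.43, -0.95], [2.59, -0.3], [2.59, 0.39], [2.39, 1.04], [2.04, 1.62], [1.56, 2.1], [0.95, 2.43], [0.3, 2.59]]
```

>>> servo_tool --steps '[{"tx": 2.04, "ty": 1.62, "tz": 0.07, "yaw": 0, "claw": 2}, {"tx": 1.56, "ty": 2.1, "tz": 0.07, "yaw": 0, "claw": 2}, {"tx": 0.95, "ty": 2.43, "tz": 0.07, "yaw": 0, "claw": 2}, {"tx": 0.3, "ty": 2.59, "tz": 0.07, "yaw": 0, "claw": 2}, {"tx": -0.39, "ty": 2.59, "tz": 0.07, "yaw": 0, "claw": 2}, {"tx": -1.04, "ty": 2.39, "tz": 0.07, "yaw": 0, "claw": 2}, {"tx": -1.62, "ty": 2.04, "tz": 0.07, "yaw": 0, "claw": 2}, {"tx": -2.1, "ty": 1.56, "tz": 0.07, "yaw": 0, "claw": 2}, {"tx": -2.43, "ty": 0.95, "tz": 0.07, "yaw": 0, "claw": 2}, {"tx": -2.59, "ty": 0.3, "tz": 0.07, "yaw": 0, "claw": 2}]'

```text
time_s: 4.15
position: [0.5898, 0.1253, 0.2733]
tool_rot: [[-0.944, 0.331, 0.005], [0.331, 0.944, -0.002], [-0.005, -0.0, -1.0]]
ft_force: [6.5, -9.8, 4.0]
grip_width: 0.026
gripper_force: 41.2
```

>>> servo_tool --steps '[{"tx": -2.59, "ty": -0.39, "tz": 0.07, "yaw": 0, "claw": 2}, {"tx": -2.39, "ty": -1.04, "tz": 0.07, "yaw": 0, "claw": 2}, {"tx": -2.04, "ty": -1.62, "tz": 0.07, "yaw": 0, "claw": 2}, {"tx": -1.56, "ty": -2.1, "tz": 0.07, "yaw": 0, "claw": 2}, {"tx": -0.95, "ty": -2.43, "tz": 0.07, "yaw": 0, "claw": 2}, {"tx": -0.3, "ty": -2.59, "tz": 0.07, "yaw": 0, "claw": 2}, {"tx": 0.39, "ty": -2.59, "tz": 0.07, "yaw": 0, "claw": 2}, {"tx": 1.04, "ty": -2.39, "tz": 0.07, "yaw": 0, "claw": 2}, {"tx": 1.62, "ty": -2.04, "tz": 0.07, "yaw": 0, "claw": 2}, {"tx": 2.1, "ty": -1.56, "tz": 0.07, "yaw": 0, "claw": 2}, {"tx": 2.43, "ty": -0.95, "tz": 0.07, "yaw": 0, "claw": 2}, {"tx": 2.59, "ty": -0.3, "tz": 0.07, "yaw": 0, "claw": 2}, {"tx": 2.59, "ty": 0.39, "tz": 0.07, "yaw": 0, "claw": 2}, {"tx": 2.39, "ty": 1.04, "tz": 0.07, "yaw": 0, "claw": 2}, {"tx": 2.04, "ty": 1.62, "tz": 0.07, "yaw": 0, "claw": 2}, {"tx": 0, "ty": 0, "tz": 0, "yaw": 0, "claw": 2}]'

```text
time_s: 5.75
position: [0.6644, -0.0418, 0.2835]
tool_rot: [[-0.945, 0.328, 0.002], [0.328, 0.945, 0.001], [-0.001, 0.001, -1.0]]
ft_force: [-1.6, 2.3, 5.5]
grip_width: 0.026
gripper_force: 41.4
```

>>> servo_tool --steps '[{"tx": 1.1, "ty": 1.36, "tz": 0.05, "yaw": 0, "claw": 2}, {"tx": 0.85, "ty": 1.52, "tz": 0.05, "yaw": 0, "claw": 2}, {"tx": 0.56, "ty": 1.65, "tz": 0.05, "yaw": 0, "claw": 2}, {"tx": 0.22, "ty": 1.2, "tz": 0.03, "yaw": 0, "claw": 2}, {"tx": 0, "ty": 0, "tz": 0, "yaw": 0, "claw": 2}]'

```text
time_s: 6.25
position: [0.6895, 0.015, 0.2852]
tool_rot: [[-0.944, 0.329, -0.002], [0.329, 0.944, 0.0], [0.002, -0.0, -1.0]]
ft_force: [-5.9, 2.3, 3.1]
grip_width: 0.0258
gripper_force: 41.4
```

>>> servo_tool --steps '[{"tx": 0, "ty": 0.5, "tz": 0, "yaw": 0, "claw": 2}, {"tx": 0, "ty": 0.5, "tz": 0, "yaw": 0, "claw": 2}, {"tx": 0, "ty": 0, "tz": 0, "yaw": 0, "claw": 2}]'

```text
time_s: 6.55
position: [0.6899, 0.0216, 0.2853]
tool_rot: [[-0.943, 0.333, -0.0], [0.333, 0.943, -0.004], [-0.001, -0.004, -1.0]]
ft_force: [-4.6, -8.7, 4.2]
grip_width: 0.0261
gripper_force: 41.6
```

>>> servo_tool --steps '[{"tx": 0, "ty": 0.4, "tz": 0, "yaw": 0, "claw": 2}, {"tx": 0, "ty": 0.3, "tz": 0, "yaw": 0, "claw": 2}, {"tx": 0, "ty": 0, "tz": 0, "yaw": 0, "claw": 2}, {"tx": 0, "ty": 0, "tz": 0, "yaw": 0, "claw": 2}]'

```text
time_s: 6.95
position: [0.69, 0.0223, 0.2853]
tool_rot: [[-0.941, 0.34, -0.001], [0.34, 0.94, -0.013], [-0.003, -0.012, -1.0]]
ft_force: [-7.0, -33.1, 3.1]
grip_width: 0.0262
gripper_force: 42.3
```

>>> servo_tool --steps '[{"tx": 0, "ty": -0.9, "tz": 0, "yaw": 0, "claw": 2}, {"tx": -0.41, "ty": -2.58, "tz": -0.07, "yaw": 0, "claw": 2}, {"tx": -1.05, "ty": -2.39, "tz": -0.07, "yaw": 0, "claw": 2}, {"tx": -1.64, "ty": -2.03, "tz": -0.07, "yaw": 0, "claw": 2}, {"tx": -2.11, "ty": -1.54, "tz": -0.07, "yaw": 0, "claw": 2}, {"tx": -2.44, "ty": -0.94, "tz": -0.06, "yaw": 0, "claw": 2}, {"tx": -2.59, "ty": -0.28, "tz": -0.06, "yaw": 0, "claw": 2}, {"tx": 0, "ty": 0, "tz": 0, "yaw": 0, "claw": 2}, {"tx": 0, "ty": 0, "tz": 0, "yaw": 0, "claw": 2}, {"tx": 0, "ty": 0, "tz": 0, "yaw": 0, "claw": 2}]'

```text
time_s: 7.95
position: [0.5876, -0.0751, 0.2813]
tool_rot: [[-0.944, 0.33, 0.001], [0.33, 0.944, 0.002], [0.0, 0.002, -1.0]]
ft_force: [-2.2, 6.5, 3.8]
grip_width: 0.0259
gripper_force: 42.3
```

>>> servo_tool --steps '[{"tx": 0, "ty": 0, "tz": 0, "yaw": 0, "claw": 8.5}, {"tx": 0, "ty": 0, "tz": 0, "yaw": 0, "claw": 8.5}, {"tx": 0, "ty": 0, "tz": 0, "yaw": 0, "claw": 8.5}, {"tx": 0, "ty": 0, "tz": 0, "yaw": 0, "claw": 8.5}, {"tx": 0, "ty": 0, "tz": 3, "yaw": 0, "claw": 8.5}, {"tx": 0, "ty": 0, "tz": 4, "yaw": 0, "claw": 8.5}, {"tx": 0, "ty": 0, "tz": 4, "yaw": 0, "claw": 8.5}, {"tx": 0, "ty": 0, "tz": 4, "yaw": 0, "claw": 8.5}, {"tx": -3, "ty": -3, "tz": 0, "yaw": 0, "claw": 8.5}, {"tx": -3, "ty": -3, "tz": 0, "yaw": 0, "claw": 8.5}, {"tx": -3, "ty": -3, "tz": 0, "yaw": 0, "claw": 8.5}, {"tx": -3, "ty": -3, "tz": 0, "yaw": 0, "claw": 8.5}, {"tx": -3, "ty": -3, "tz": 0, "yaw": 0, "claw": 8.5}, {"tx": -3, "ty": -3, "tz": 0, "yaw": 0, "claw": 8.5}, {"tx": -3, "ty": -3, "tz": 0, "yaw": 0, "claw": 8.5}, {"tx": 0, "ty": 0, "tz": 0, "yaw": 0, "claw": 8.5}, {"tx": 0, "ty": 0, "tz": 0, "yaw": 0, "claw": 8.5}]'

```text
time_s: 9.65
position: [0.3775, -0.2867, 0.4307]
tool_rot: [[-0.943, 0.332, 0.0], [0.332, 0.943, 0.0], [-0.0, 0.0, -1.0]]
ft_force: [0.3, 0.3, 0.1]
grip_width: 0.0848
gripper_force: 0.0
```

Run:
```python
from h import *
s=env.observe(); print(s['position'],np.round(s['q'],1),s['time_s'])
out=[]
for n in('top','side'):
    im,d=grab(n)
out=[np.load('/tmp/top.npz')['im'][110:250,190:400],np.load('/tmp/side.npz')['im'][130:270,240:450]]
cv2.imwrite('pics/both2.png',cv2.resize(np.vstack(out)[:,:,::-1],None,fx=2.1,fy=2.1,interpolation=cv2.INTER_CUBIC))
```

```text
[ 0.37751098 -0.28665565  0.43070193] [ -51.6   10.    62.     0.   108.  -122.2] 9.65
```

View pics/both2.png

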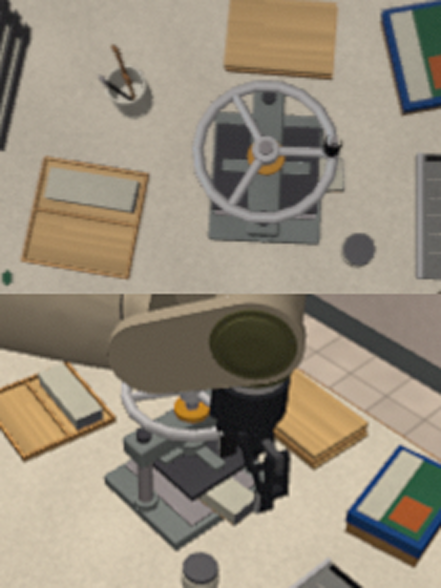

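The top view is clear: the handle stands at the front at crop (332,147), the pad's end shows at (338,175), and the glue pot is at (358,248). In the side view the arm blocks part of the press.

Run:
```python
from meas import *
from scipy.optimize import least_squares
C,I=measure()
for n in C:
    P=C[n].reshape(-1,3); im=I[n].reshape(-1,3).astype(int)
    near=np.isfinite(P[:,0])&(np.hypot(P[:,0]-.59,P[:,1]-.025)<.15)
    k=near&(P[:,2]>.215)&(P[:,2]<.255); q=P[k]; d=np.hypot(*(q[:,:2]-[.5915,.0248]).T); q=q[d>.094]
    g=lambda c:np.hypot(np.hypot(q[:,0]-c[0],q[:,1]-c[1])-.106,q[:,2]-c[2])-.009
    f=least_squares(g,[.5915,.0248,.23],loss='soft_l1',f_scale=.002); print(n,'torus',f.x.round(4))
    k=near&(P[:,2]>.255)&(P[:,2]<.31)&(im.max(1)<90); q=P[k]
    if len(q)>10: print(' handle',least_squares(lambda c:np.hypot(q[:,0]-c[0],q[:,1]-c[1])-.0135,q[:,:2].mean(0)+[.005,0],loss='soft_l1',f_scale=.003).x)
    k=near&(P[:,2]>.098)&(P[:,2]<.115)&(np.hypot(P[:,0]-.59,P[:,1]-.025)<.13); print(' platen top z',np.median(P[k,2]),rect(P[k,:2]))
    k=near&(P[:,2]>.055)&(P[:,2]<.075)&(P[:,1]<-.06)&(P[:,1]>-.145)&(P[:,0]>.5)&(P[:,0]<.66); print(' pad end',k.sum(),P[k].min(0).round(4),P[k].max(0).round(4),np.median(P[k,2]),rect(P[k,:2]))
    k=near&(P[:,2]>.18)&(P[:,2]<.19);print(' bridge',rect(P[k,:2]))
    k=near&(P[:,2]>.028)&(P[:,2]<.042)&(np.abs(P[:,1])<.14);print(' bed',rect(P[k,:2]))
    Q=P.reshape(400,640,3)
    t=np.isfinite(P[:,0])&(abs(P[:,0]-.52)<.14)&(P[:,1]>.16)&(P[:,1]<.41)
    sat=im.max(1)-im.min(1); w=t&(sat>60)&(P[:,2]>.002)&(P[:,2]<.022); 
    m=cv2.morphologyEx(w.reshape(400,640).astype(np.uint8),cv2.MORPH_OPEN,np.ones((3,3)))
    nn,lab,st,_=cv2.connectedComponentsWithStats(m); 
    for i in range(1,nn):
        if st[i,4]>100: print(' wood comp',st[i],rect(Q[lab==i][:,:2]))
    k=t&(P[:,2]>.028)&(P[:,2]<.042);print(' dry',rect(P[k,:2]))
    k=np.isfinite(P[:,0])&(np.hypot(P[:,0]-.46,P[:,1]+.135)<.06)&(P[:,2]>.042)&(P[:,2]<.056);print(' pot',rect(P[k,:2]))
```

```text
top torus [0.5918 0.0255 0.232 ]
 handle [ 0.59065629 -0.07448047]
 platen top z 0.10665419956428313 ([0.5919, 0.0256], [0.1797, 0.1512], 87.78)
 pad end 85 [ 0.5627 -0.1103  0.0559] [ 0.6185 -0.069   0.0722] 0.06607132869394805 ([0.5904, -0.0895], [0.0549, 0.041], 2.75)
 bridge ([0.5832, 0.0256], [0.0516, 0.233], 88.0)
 bed ([0.5892, 0.0138], [0.2233, 0.2364], 88.02)
 wood comp [ 215  207   41   35 1052] ([0.4764, 0.3393], [0.1534, 0.1164], 81.31)
 dry ([0.564, 0.3363], [0.1529, 0.0567], 81.33)
 pot ([0.4604, -0.1366], [0.0523, 0.0527], 89.39)
side torus [0.5923 0.0241 0.23  ]
 platen top z 0.10480032088297742 ([0.5575, 0.0094], [0.1482, 0.2107], 18.75)
 pad end 207 [ 0.559  -0.1134  0.0553] [ 0.6178 -0.0603  0.0728] 0.06421440345786289 ([0.5885, -0.0873], [0.0532, 0.0585], 88.85)
 bridge ([0.5549, 0.0223], [0.0558, 0.1826], 86.96)
 bed ([0.5425, -0.0107], [0.1785, 0.2754], 46.6)
 wood comp [242 178  33  23 367] ([0.4769, 0.3348], [0.1517, 0.1154], 86.39)
 dry ([0.5625, 0.3338], [0.1623, 0.0584], 81.65)
 pot ([0.4589, -0.1395], [0.0589, 0.0529], 47.42)
```

>>> servo_tool --steps '[{"tx": 3.8, "ty": -2.9, "tz": 0, "yaw": 0, "claw": 8.5}, {"tx": 3.8, "ty": -2.9, "tz": 0, "yaw": 0, "claw": 8.5}, {"tx": 3.8, "ty": -2.9, "tz": 0, "yaw": 0, "claw": 8.5}, {"tx": 3.8, "ty": -2.9, "tz": 0, "yaw": 0, "claw": 8.5}, {"tx": 3.8, "ty": -2.9, "tz": 0, "yaw": 0, "claw": 8.5}, {"tx": 3.8, "ty": -2.9, "tz": 0, "yaw": 0, "claw": 8.5}, {"tx": 3.8, "ty": -2.9, "tz": 0, "yaw": 0, "claw": 8.5}, {"tx": 3.8, "ty": -2.9, "tz": 0, "yaw": 0, "claw": 8.5}, {"tx": 3.8, "ty": -2.9, "tz": 0, "yaw": 0, "claw": 8.5}, {"tx": 0, "ty": 0, "tz": 0, "yaw": 0, "claw": 8.5}, {"tx": 0, "ty": 0, "tz": 0, "yaw": 0, "claw": 8.5}]'

```text
time_s: 10.85
position: [0.6196, -0.4692, 0.347]
tool_rot: [[-0.942, 0.33, 0.068], [0.327, 0.944, -0.052], [-0.082, -0.026, -0.996]]
ft_force: [0.1, -0.7, 1.2]
grip_width: 0.0854
gripper_force: 0.0
```

>>> servo_tool --steps '[{"tx": 0, "ty": 0, "tz": 0, "yaw": 0, "claw": 8.5}, {"tx": 0, "ty": 0, "tz": 0, "yaw": 0, "claw": 8.5}, {"tx": -3.0, "ty": 2.3, "tz": 0, "yaw": 0, "claw": 8.5}, {"tx": -3.0, "ty": 2.3, "tz": 0, "yaw": 0, "claw": 8.5}, {"tx": 0, "ty": 0, "tz": 0, "yaw": 0, "claw": 8.5}, {"tx": 0, "ty": 0, "tz": 0, "yaw": 0, "claw": 8.5}]'

```text
time_s: 11.45
position: [0.5614, -0.4265, 0.3493]
tool_rot: [[-0.941, 0.332, 0.071], [0.328, 0.943, -0.055], [-0.085, -0.028, -0.996]]
ft_force: [0.8, -0.3, 1.2]
grip_width: 0.085
gripper_force: 0.0
```

Run:
```python
from h import *
s=env.observe(); print(s['position'],np.round(s['q'],1),s['time_s'])
```

```text
[ 0.56142887 -0.42647406  0.34933035] [ -47.1   35.    35.9    0.9  104.  -117.6] 11.45
```

>>> servo_tool --steps '[{"tx": 0, "ty": 0, "tz": 0.4, "yaw": -8.5, "claw": 8.5}, {"tx": 0, "ty": 0, "tz": 0.4, "yaw": -8.5, "claw": 8.5}, {"tx": 0, "ty": 0, "tz": 0.4, "yaw": -8.5, "claw": 8.5}, {"tx": 0, "ty": 0, "tz": 0.4, "yaw": -8.5, "claw": 8.5}, {"tx": 0, "ty": 0, "tz": 0.4, "yaw": -8.5, "claw": 8.5}, {"tx": 0, "ty": 0, "tz": 0.4, "yaw": -8.5, "claw": 8.5}, {"tx": 0, "ty": 0, "tz": 0.4, "yaw": -8.5, "claw": 8.5}, {"tx": 0, "ty": 0, "tz": 0.4, "yaw": -8.5, "claw": 8.5}, {"tx": 0, "ty": 0, "tz": 0.4, "yaw": -8.5, "claw": 8.5}, {"tx": 0, "ty": 0, "tz": 0.4, "yaw": -8.5, "claw": 8.5}, {"tx": 0, "ty": 0, "tz": 0.4, "yaw": -8.5, "claw": 8.5}, {"tx": 0, "ty": 0, "tz": 0.4, "yaw": -8.5, "claw": 8.5}, {"tx": 0, "ty": 0, "tz": 0, "yaw": -8.5, "claw": 8.5}, {"tx": 0, "ty": 0, "tz": 0, "yaw": -8.5, "claw": 8.5}, {"tx": 0, "ty": 0, "tz": 0, "yaw": -8.5, "claw": 8.5}, {"tx": 0, "ty": 0, "tz": 0, "yaw": -8.5, "claw": 8.5}, {"tx": 0, "ty": 0, "tz": 0, "yaw": -8.5, "claw": 8.5}, {"tx": 0, "ty": 0, "tz": 0, "yaw": -8.5, "claw": 8.5}, {"tx": 0, "ty": 0, "tz": 0, "yaw": -8.5, "claw": 8.5}, {"tx": 0, "ty": 0, "tz": 0, "yaw": -8.5, "claw": 8.5}]'

```text
time_s: 13.45
position: [0.5621, -0.4271, 0.3936]
tool_rot: [[0.983, -0.169, -0.078], [-0.166, -0.985, 0.042], [-0.084, -0.028, -0.996]]
ft_force: [-0.8, 0.8, 0.4]
grip_width: 0.0851
gripper_force: 0.0
```

>>> servo_tool --steps '[{"tx": 0, "ty": 0, "tz": 0, "yaw": -8, "claw": 8.5}, {"tx": 0, "ty": 0, "tz": 0, "yaw": -8, "claw": 8.5}, {"tx": 0, "ty": 0, "tz": 0, "yaw": -8, "claw": 8.5}, {"tx": 0, "ty": 0, "tz": 0, "yaw": -4, "claw": 8.5}, {"tx": 2.4, "ty": -1.8, "tz": 0, "yaw": 0, "claw": 8.5}, {"tx": 2.4, "ty": -1.8, "tz": 0, "yaw": 0, "claw": 8.5}, {"tx": 2.4, "ty": -1.8, "tz": 0, "yaw": 0, "claw": 8.5}, {"tx": 2.4, "ty": -1.8, "tz": 0, "yaw": 0, "claw": 8.5}, {"tx": 2.4, "ty": -1.8, "tz": 0, "yaw": 0, "claw": 8.5}, {"tx": 2.4, "ty": -1.8, "tz": 0, "yaw": 0, "claw": 8.5}, {"tx": 2.4, "ty": -1.8, "tz": 0, "yaw": 0, "claw": 8.5}, {"tx": 2.4, "ty": -1.8, "tz": 0, "yaw": 0, "claw": 8.5}, {"tx": 2.4, "ty": -1.8, "tz": 0, "yaw": 0, "claw": 8.5}, {"tx": 2.4, "ty": -1.8, "tz": 0, "yaw": 0, "claw": 8.5}, {"tx": 0, "ty": 0, "tz": 0, "yaw": 0, "claw": 8.5}]'

```text
time_s: 14.95
position: [0.6429, -0.4846, 0.2777]
tool_rot: [[0.793, -0.607, 0.055], [-0.607, -0.794, -0.006], [0.047, -0.029, -0.998]]
ft_force: [-0.2, 0.4, -0.3]
grip_width: 0.0848
gripper_force: 0.0
```

Run:
```python
from h import *
s=env.observe(); print(s['position'],np.round(s['q'],1),s['time_s'])
```

```text
[ 0.6429075  -0.48458965  0.27765837] [-46.   52.1  12.8   2.2 112.7  82.3] 14.95
```

>>> servo_tool --steps '[{"tx": 3.1, "ty": -2.3, "tz": 2.2, "yaw": 0, "claw": 8.5}, {"tx": 3.1, "ty": -2.3, "tz": 2.2, "yaw": 0, "claw": 8.5}, {"tx": 3.1, "ty": -2.3, "tz": 2.2, "yaw": 0, "claw": 8.5}, {"tx": 3.1, "ty": -2.3, "tz": 2.2, "yaw": 0, "claw": 8.5}, {"tx": 3.1, "ty": -2.3, "tz": 2.2, "yaw": 0, "claw": 8.5}, {"tx": 0, "ty": 0, "tz": 0, "yaw": 0, "claw": 8.5}]'

```text
time_s: 15.55
position: [0.6597, -0.4939, 0.3032]
tool_rot: [[0.78, -0.606, 0.155], [-0.602, -0.795, -0.082], [0.173, -0.03, -0.985]]
ft_force: [-0.0, -0.1, 0.3]
grip_width: 0.0852
gripper_force: 0.0
```

Run:
```python
from h import *
s=env.observe(); print(s['position'],np.round(s['q'],2),s['time_s'])
```

```text
[ 0.65967379 -0.49388979  0.30315415] [-45.93  50.5   12.71   3.27 107.18  82.79] 15.55
```

>>> servo_tool --steps '[{"tx": 3.3, "ty": -2.4, "tz": 2.4, "yaw": 0, "claw": 8.5}, {"tx": 3.3, "ty": -2.4, "tz": 2.4, "yaw": 0, "claw": 8.5}, {"tx": 3.3, "ty": -2.4, "tz": 2.4, "yaw": 0, "claw": 8.5}, {"tx": 3.3, "ty": -2.4, "tz": 2.4, "yaw": 0, "claw": 8.5}, {"tx": 3.3, "ty": -2.4, "tz": 2.4, "yaw": 0, "claw": 8.5}, {"tx": 3.3, "ty": -2.4, "tz": 2.4, "yaw": 0, "claw": 8.5}, {"tx": 3.3, "ty": -2.4, "tz": 2.4, "yaw": 0, "claw": 8.5}, {"tx": 3.3, "ty": -2.4, "tz": 2.4, "yaw": 0, "claw": 8.5}, {"tx": 3.3, "ty": -2.4, "tz": 2.4, "yaw": 0, "claw": 8.5}, {"tx": 3.3, "ty": -2.4, "tz": 2.4, "yaw": 0, "claw": 8.5}, {"tx": 0, "ty": 0, "tz": 0, "yaw": 0, "claw": 8.5}]'

```text
time_s: 16.65
position: [0.7019, -0.5168, 0.346]
tool_rot: [[0.711, -0.605, 0.358], [-0.559, -0.796, -0.233], [0.426, -0.035, -0.904]]
ft_force: [-0.3, -0.5, 0.3]
grip_width: 0.0848
gripper_force: 0.0
```

Run:
```python
from h import *
s=env.observe(); print(s['position'],np.round(s['q'],2),s['time_s'])
```

```text
[ 0.70189899 -0.5168301   0.34604338] [-45.59  48.72  12.72   5.34  93.8   83.63] 16.65
```

>>> servo_tool --steps '[{"tx": 3.3, "ty": -2.4, "tz": 2.4, "yaw": 0, "claw": 8.5}, {"tx": 3.3, "ty": -2.4, "tz": 2.4, "yaw": 0, "claw": 8.5}, {"tx": 3.3, "ty": -2.4, "tz": 2.4, "yaw": 0, "claw": 8.5}, {"tx": 3.3, "ty": -2.4, "tz": 2.4, "yaw": 0, "claw": 8.5}, {"tx": 3.3, "ty": -2.4, "tz": 2.4, "yaw": 0, "claw": 8.5}, {"tx": 3.3, "ty": -2.4, "tz": 2.4, "yaw": 0, "claw": 8.5}, {"tx": 3.3, "ty": -2.4, "tz": 2.4, "yaw": 0, "claw": 8.5}, {"tx": 3.3, "ty": -2.4, "tz": 2.4, "yaw": 0, "claw": 8.5}, {"tx": 3.3, "ty": -2.4, "tz": 2.4, "yaw": 0, "claw": 8.5}, {"tx": 0, "ty": 0, "tz": 0, "yaw": 0, "claw": 8.5}]'

```text
time_s: 17.65
position: [0.7418, -0.5416, 0.3804]
tool_rot: [[0.604, -0.602, 0.522], [-0.488, -0.797, -0.355], [0.63, -0.04, -0.775]]
ft_force: [0.4, 0.5, 0.4]
grip_width: 0.0852
gripper_force: 0.0
```

Run:
```python
from h import *
s=env.observe(); print(s['position'],np.round(s['q'],2),s['time_s']); R=np.array(s['tool_rot'])
print(np.degrees(np.arccos(-R[2,2])),np.degrees(np.arctan2(R[1,2],R[0,2])),np.degrees(np.arctan2(R[1,1],R[0,1])),R.round(3))
```

```text
[ 0.74178155 -0.54158778  0.38042118] [-45.31  48.44  12.73   7.09  80.26  83.81] 17.65
39.16846879560307 -34.205742936905615 -127.04948361582088 [[ 0.604 -0.602  0.522]
 [-0.488 -0.797 -0.355]
 [ 0.63  -0.04  -0.775]]
```

>>> servo_tool --steps '[{"tx": -1, "ty": 2.3, "tz": 0, "yaw": 0, "claw": 8.5}, {"tx": -1, "ty": 2.3, "tz": 0, "yaw": 8.3, "claw": 8.5}, {"tx": -1, "ty": 2.3, "tz": 0, "yaw": 8.3, "claw": 8.5}, {"tx": -1, "ty": 2.3, "tz": 0, "yaw": 8.3, "claw": 8.5}, {"tx": -1, "ty": 2.3, "tz": 0, "yaw": 8.3, "claw": 8.5}, {"tx": -1, "ty": 2.3, "tz": 0, "yaw": 8.3, "claw": 8.5}, {"tx": -1, "ty": 2.3, "tz": 0, "yaw": 8.3, "claw": 8.5}, {"tx": -1, "ty": 2.3, "tz": 0, "yaw": 8.3, "claw": 8.5}, {"tx": 0, "ty": 0, "tz": 0, "yaw": 0, "claw": 8.5}]'

```text
time_s: 18.55
position: [0.6612, -0.3569, 0.3808]
tool_rot: [[0.734, 0.36, 0.576], [0.256, -0.932, 0.256], [0.629, -0.04, -0.776]]
ft_force: [-0.1, 0.8, 0.2]
grip_width: 0.0848
gripper_force: 0.0
```

```bash
cat > st.py <<'E'
from h import *
s=env.observe(); print(np.round(s['position'],4),np.round(s['q'],2),s['time_s']); R=np.array(s['tool_rot'])
print('tilt',np.degrees(np.arccos(-R[2,2])),'leanaz',np.degrees(np.arctan2(R[1,2],R[0,2])),'yaz',np.degrees(np.arctan2(R[1,1],R[0,1])),'yel',np.degrees(np.arcsin(R[2,1])))
E
python3 st.py
```

```text
[ 0.6612 -0.3569  0.3808] [-48.7   33.23  42.52  37.02  90.5   25.94] 18.55
tilt 39.105549655033556 leanaz 23.96371378837925 yaz -68.86837962566231 yel -2.2998621088856295
```

>>> servo_tool --steps '[{"tx": -0.9, "ty": 2.0, "tz": -1, "yaw": 8.5, "claw": 8.5}, {"tx": -0.9, "ty": 2.0, "tz": -1, "yaw": 8.5, "claw": 8.5}, {"tx": -0.9, "ty": 2.0, "tz": -1, "yaw": 8.5, "claw": 8.5}, {"tx": -0.9, "ty": 2.0, "tz": -2, "yaw": 8.5, "claw": 8.5}, {"tx": -0.9, "ty": 2.0, "tz": -2, "yaw": 8.5, "claw": 8.5}, {"tx": -0.9, "ty": 2.0, "tz": -2, "yaw": 8.5, "claw": 8.5}, {"tx": -0.9, "ty": 2.0, "tz": -2, "yaw": 8.5, "claw": 8.5}, {"tx": -0.8, "ty": 1.6, "tz": -2, "yaw": 8.4, "claw": 8.5}, {"tx": 0, "ty": 0, "tz": -2, "yaw": 0, "claw": 8.5}, {"tx": 0, "ty": 0, "tz": 0, "yaw": 0, "claw": 8.5}, {"tx": 0, "ty": 0, "tz": 0, "yaw": 0, "claw": 8.5}]'

```text
time_s: 19.65
position: [0.5909, -0.2021, 0.2305]
tool_rot: [[0.042, 0.999, -0.018], [0.777, -0.021, 0.629], [0.628, -0.041, -0.777]]
ft_force: [-0.6, -0.6, 0.4]
grip_width: 0.0849
gripper_force: 0.0
```

```bash
python3 st.py
python3 - <<'E'
from meas import *
grab('top');grab('side'); C,I=measure()
for n in C:
    P=C[n].reshape(-1,3)
    k=np.isfinite(P[:,0])&(P[:,2]>.058)&(P[:,2]<.072)&(P[:,1]<-.067)&(P[:,1]>-.125)&(P[:,0]>.545)&(P[:,0]<.64); q=P[k]; print(n,k.sum(),q.min(0),q.max(0),rect(q[:,:2]))
    for lo in np.arange(-.115,-.065,.01):
        s=q[(q[:,1]>lo)&(q[:,1]<lo+.01)]; 
        if len(s)>3: print(' y %.3f x %.4f..%.4f n%d'%(lo+.005,s[:,0].min(),s[:,0].max(),len(s)))
im=I['side']; cv2.imwrite('pics/side3.png',cv2.resize(im[130:280,260:460,::-1],None,fx=3.5,fy=3.5,interpolation=cv2.INTER_CUBIC))
E
```

```text
[ 0.5909 -0.2021  0.2305] [-40.39  39.27  55.21  30.06 111.09 -33.8 ] 19.65
tilt 39.01428506268765 leanaz 91.67455286176425 yaz -1.2084648702596585 yel -2.3335354465755174
top 74 [ 0.56455287 -0.11057728  0.05961548] [ 0.61854376 -0.06916184  0.07102917] ([0.5908, -0.0898], [0.0541, 0.0407], 2.75)
 y -0.110 x 0.5646..0.6184 n19
 y -0.100 x 0.5647..0.6185 n30
 y -0.090 x 0.5684..0.5766 n4
 y -0.080 x 0.6024..0.6153 n4
 y -0.070 x 0.5879..0.6171 n17
side 180 [ 0.55588224 -0.11351895  0.05826493] [ 0.62072526 -0.06730407  0.07127098] ([0.5882, -0.0902], [0.0645, 0.0458], 0.98)
 y -0.110 x 0.5609..0.6151 n36
 y -0.100 x 0.5591..0.6207 n36
 y -0.090 x 0.5559..0.6198 n40
 y -0.080 x 0.5608..0.6164 n37
 y -0.070 x 0.5588..0.6173 n31
```

View pics/side3.png

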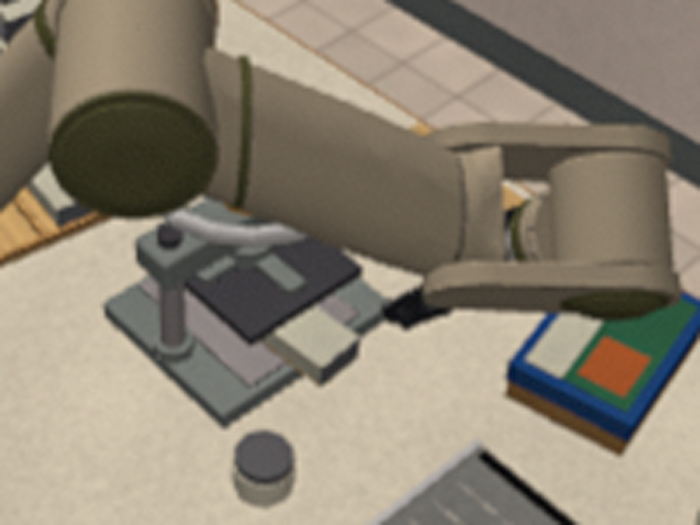

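The side view shows the pad's end clear at crop (320,345), the fingertips at (410,310), and the forearm in front of the press but away from the wheel. Now I'll go in along the tool axis.

>>> servo_tool --steps '[{"tx": -0.1, "ty": 1.05, "tz": -2.5, "yaw": 0, "claw": 8.5}, {"tx": 0, "ty": 1.05, "tz": -2.5, "yaw": 0, "claw": 8.5}, {"tx": 0, "ty": 1.05, "tz": -2.5, "yaw": 0, "claw": 8.5}, {"tx": 0, "ty": 1.05, "tz": -2.5, "yaw": 0, "claw": 8.5}, {"tx": 0, "ty": 1, "tz": -1.2, "yaw": 0, "claw": 8.5}, {"tx": 0, "ty": 1, "tz": -1.2, "yaw": 0, "claw": 8.5}, {"tx": 0, "ty": 1, "tz": -1.2, "yaw": 0, "claw": 8.5}, {"tx": 0, "ty": 0, "tz": 0, "yaw": 0, "claw": 8.5}]'

```text
time_s: 20.55
position: [0.5894, -0.1289, 0.094]
tool_rot: [[0.041, 0.999, -0.02], [0.776, -0.019, 0.631], [0.63, -0.042, -0.776]]
ft_force: [-0.2, -0.5, -0.3]
grip_width: 0.085
gripper_force: 0.0
```

>>> servo_tool --steps '[{"tx": 0, "ty": 0.9, "tz": -1.2, "yaw": 0, "claw": 8.5}, {"tx": 0, "ty": 0.9, "tz": -1.2, "yaw": 0, "claw": 8.5}, {"tx": 0, "ty": 0.9, "tz": -1.2, "yaw": 0, "claw": 8.5}, {"tx": 0, "ty": 0, "tz": 0, "yaw": 0, "claw": 8.5}, {"tx": 0, "ty": 0, "tz": 0, "yaw": 0, "claw": 8.5}]'

```text
time_s: 21.05
position: [0.5901, -0.1035, 0.0593]
tool_rot: [[0.039, 0.999, -0.018], [0.777, -0.019, 0.63], [0.629, -0.039, -0.777]]
ft_force: [0.4, -1.0, 0.9]
grip_width: 0.0851
gripper_force: 0.0
```

```bash
python3 st.py
python3 - <<'E'
from h import *
a=grab('top')[0][110:250,270:410]; b=grab('side')[0][170:290,300:440]
a=cv2.resize(a,None,fx=4,fy=4,interpolation=cv2.INTER_CUBIC);b=cv2.resize(b,None,fx=4,fy=4,interpolation=cv2.INTER_CUBIC)
cv2.imwrite('pics/b4.png',cv2.resize(np.vstack([a,b])[:,:,::-1],(300,557)))
E
```

```text
[ 0.5901 -0.1035  0.0593] [-33.58  45.31  74.39  31.04  86.03 -41.13] 21.05
tilt 39.03314703303317 leanaz 91.64857798598666 yaz -1.0982285177476254 yel -2.224980370638451
```

View pics/b4.png

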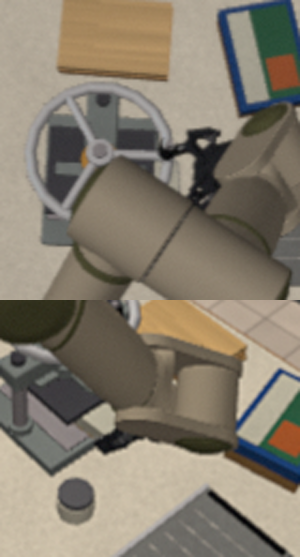

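The fingers straddle the pad's end at crop (200,165) in the top part and nothing is touching. I'll go slightly deeper and close.

>>> servo_tool --steps '[{"tx": 0, "ty": 0.5, "tz": -0.6, "yaw": 0, "claw": 8.5}, {"tx": 0, "ty": 0, "tz": 0, "yaw": 0, "claw": 7}, {"tx": 0, "ty": 0, "tz": 0, "yaw": 0, "claw": 6.5}, {"tx": 0, "ty": 0, "tz": 0, "yaw": 0, "claw": 6}, {"tx": 0, "ty": 0, "tz": 0, "yaw": 0, "claw": 5.5}, {"tx": 0, "ty": 0, "tz": 0, "yaw": 0, "claw": 5}, {"tx": 0, "ty": 0, "tz": 0, "yaw": 0, "claw": 5}, {"tx": 0, "ty": 0, "tz": 0, "yaw": 0, "claw": 5}, {"tx": 0, "ty": 0, "tz": 0, "yaw": 0, "claw": 5}]' --newtons 70

```text
time_s: 22.05
position: [0.5897, -0.0977, 0.0527]
tool_rot: [[0.039, 0.999, -0.019], [0.776, -0.019, 0.63], [0.629, -0.04, -0.776]]
ft_force: [-0.0, -2.0, 6.2]
grip_width: 0.0555
gripper_force: 72.1
```

```bash
python3 st.py
```

```text
[ 0.5897 -0.0977  0.0527] [-33.16  45.66  75.06  31.27  85.06 -41.34] 22.05
tilt 39.09429326889498 leanaz 91.738146983339 yaz -1.0623666762614006 yel -2.273352932273997
```

>>> servo_tool --steps '[{"tx": 0, "ty": 0, "tz": 0.3, "yaw": 0, "claw": 5}, {"tx": 0, "ty": 0, "tz": 0.3, "yaw": 0, "claw": 5}, {"tx": 0, "ty": 0, "tz": 0.2, "yaw": 0, "claw": 5}, {"tx": 0, "ty": 0, "tz": 0, "yaw": 0, "claw": 5}, {"tx": 0, "ty": 0, "tz": 0, "yaw": 0, "claw": 5}]'

```text
time_s: 22.55
position: [0.5895, -0.0975, 0.0601]
tool_rot: [[0.04, 0.999, -0.02], [0.776, -0.018, 0.63], [0.629, -0.041, -0.776]]
ft_force: [-0.6, -0.1, -0.5]
grip_width: 0.0554
gripper_force: 72.8
```

```bash
python3 st.py
python3 - <<'E'
from h import *
s=env.observe(); print(s['wrist_torque'],s['ft_force'],s['grip_width'])
b=grab('side')[0][170:290,270:430]
cv2.imwrite('pics/s5.png',cv2.resize(b[:,:,::-1],None,fx=4,fy=4,interpolation=cv2.INTER_CUBIC))
E
```

```text
[ 0.5895 -0.0975  0.0601] [-33.15  45.07  74.83  31.21  85.77 -40.89] 22.55
tilt 39.090949302833494 leanaz 91.80803594315218 yaz -1.054215582640538 yel -2.323097157081096
[-0.58454427 -0.01111925 -0.03504   ] [-0.63980109 -0.1412809  -0.54552804] 0.055423453018433724
```

View pics/s5.png

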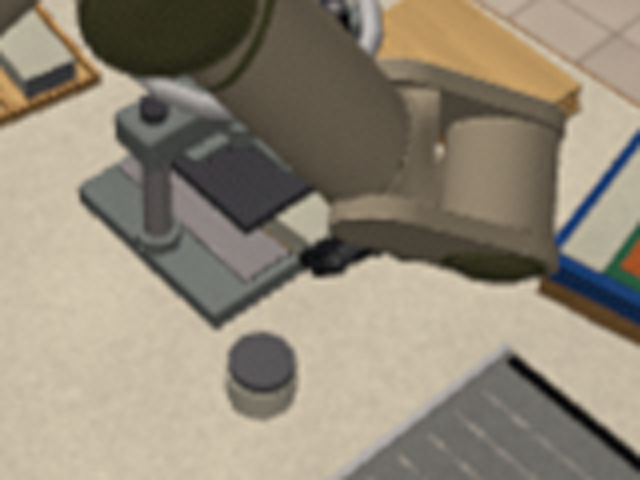

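The pad's end sits between the fingers at crop (315,235) and has lifted slightly, still clear of the platen. Now I'll draw it out.

>>> servo_tool --steps '[{"tx": 0, "ty": -1.5, "tz": 0, "yaw": 0, "claw": 5}, {"tx": -0.1, "ty": -2, "tz": 0, "yaw": 0, "claw": 5}, {"tx": -0.1, "ty": -2, "tz": 0, "yaw": 0, "claw": 5}, {"tx": -0.1, "ty": -2, "tz": 0, "yaw": 0, "claw": 5}, {"tx": -0.1, "ty": -2, "tz": 0, "yaw": 0, "claw": 5}, {"tx": -0.1, "ty": -2, "tz": 0, "yaw": 0, "claw": 5}, {"tx": 0, "ty": 0, "tz": 0, "yaw": 0, "claw": 5}]'

```text
time_s: 23.3
position: [0.5842, -0.2165, 0.0599]
tool_rot: [[0.042, 0.999, -0.017], [0.777, -0.022, 0.629], [0.628, -0.04, -0.777]]
ft_force: [-0.5, 0.1, -1.0]
grip_width: 0.0554
gripper_force: 73.2
```

```bash
python3 st.py
python3 - <<'E'
from meas import *
s=env.observe(); print(s['wrist_torque'],s['ft_force'],s['grip_width'])
grab('side');C,I=measure(('side',)); P=C['side'].reshape(-1,3)
k=np.isfinite(P[:,0])&(abs(P[:,0]-.585)<.035)&(P[:,1]>-.19)&(P[:,1]<-.06)&(P[:,2]>.045)&(P[:,2]<.09); q=P[k]
for lo in np.arange(-.19,-.06,.02):
    t=q[(q[:,1]>lo)&(q[:,1]<lo+.02)]
    if len(t)>4: print(lo.round(3),np.percentile(t[:,2],[5,50,95]).round(4),np.percentile(t[:,0],[3,97]).round(4),len(t))
E
```

```text
[ 0.5842 -0.2165  0.0599] [-41.69  48.97  65.18  27.39  94.34 -44.57] 23.3
tilt 39.022749513837766 leanaz 91.53873201898966 yaz -1.2714780946133772 yel -2.2754013639632045
[-0.57071397 -0.03159614 -0.02001103] [-0.46889555  0.0501111  -1.02371216] 0.05539965068581309
-0.19 [0.048  0.0705 0.075 ] [0.5528 0.5942] 82
-0.17 [0.0478 0.0698 0.0742] [0.5531 0.5934] 84
-0.15 [0.0525 0.0702 0.0748] [0.5519 0.5923] 79
-0.13 [0.0495 0.0704 0.0747] [0.5513 0.5939] 73
-0.11 [0.0495 0.0702 0.0748] [0.5509 0.5946] 81
-0.09 [0.0516 0.07   0.075 ] [0.5516 0.5943] 69
```

The pad is out and level, with its top at z≈0.073 and its rear end at y≈-0.07. Next I'll fit a simple arm model to pick the side to place from, and measure the tray precisely.

>>> servo_tool --steps '[{"tx": -0.1, "ty": -2, "tz": 0, "yaw": 0, "claw": 5}, {"tx": -0.1, "ty": -2, "tz": 0, "yaw": 0, "claw": 5}, {"tx": -0.1, "ty": -2, "tz": 0, "yaw": 0, "claw": 5}, {"tx": -1, "ty": -1, "tz": 2, "yaw": 0, "claw": 5}, {"tx": -1, "ty": -1, "tz": 3, "yaw": 0, "claw": 5}, {"tx": -1, "ty": 0, "tz": 4, "yaw": 0, "claw": 5}, {"tx": -1, "ty": 0, "tz": 4, "yaw": 0, "claw": 5}, {"tx": -1, "ty": 0, "tz": 4, "yaw": 0, "claw": 5}, {"tx": -1, "ty": 0, "tz": 4, "yaw": 0, "claw": 5}, {"tx": 0, "ty": 0, "tz": 4, "yaw": 0, "claw": 5}, {"tx": 0, "ty": 0, "tz": 0, "yaw": 0, "claw": 5}, {"tx": 0, "ty": 0, "tz": 0, "yaw": 0, "claw": 5}]'

```text
time_s: 24.55
position: [0.5215, -0.2922, 0.3104]
tool_rot: [[0.039, 0.999, -0.02], [0.776, -0.018, 0.63], [0.629, -0.04, -0.776]]
ft_force: [1.2, -0.5, -2.2]
grip_width: 0.0552
gripper_force: 73.5
```

```bash
cat > kin.py <<'E'
import numpy as np
from scipy.spatial.transform import Rotation as Rt
from scipy.optimize import least_squares
def fk(q,p,full=False):
    h,a1,a2,a3,d,L=p[:6]; o=p[6:9]
    r=np.radians(q); z=lambda a:Rt.from_rotvec([0,0,a]); y=lambda a:Rt.from_rotvec([0,a,0])
    b=z(r[0]); S=b.apply([a1,d,h]); E=S+(b*y(r[1])).apply([0,0,a2]); F=b*y(r[1]+r[2]); W=E+F.apply([0,0,a3])
    R=F*z(p[9]*r[3])*y(r[4]); T=W+R.apply([o[0],o[1],L]); R=R*z(r[5]*p[10])*z(p[11])
    return (S,E,W,T,R) if full else (T,R)
D=[([58.367,21.841,74.383,0,83.86,-12.335],[.18164,.5189,.24978]),([-51.6,10,62,0,108,-122.2],[.3775,-.28666,.4307]),
([-47.1,35,35.9,.9,104,-117.6],[.56143,-.42647,.34933]),([-46,52.1,12.8,2.2,112.7,82.3],[.6429,-.48459,.27766]),
([-45.59,48.72,12.72,5.34,93.8,83.63],[.7019,-.5168,.346]),([-45.31,48.44,12.73,7.09,80.26,83.81],[.74178,-.54159,.38042]),
([-48.7,33.23,42.52,37.02,90.5,25.94],[.6612,-.3569,.3808]),([-40.39,39.27,55.21,30.06,111.09,-33.8],[.5909,-.2021,.2305]),
([-33.58,45.31,74.39,31.04,86.03,-41.13],[.5901,-.1035,.0593]),([-41.69,48.97,65.18,27.39,94.34,-44.57],[.5842,-.2165,.0599])]
RT=np.array([[.042,.999,-.017],[.777,-.022,.629],[.628,-.04,-.777]])
def fit():
    best=None
    for s4 in(1,-1):
        f=least_squares(lambda p:np.concatenate([fk(q,np.r_[p,s4,1,0])[0]-t for q,t in D]),[.2,0,.4,.4,.12,.2,0,0])if 0 else least_squares(lambda p:np.concatenate([fk(q,np.r_[p,s4,1,0])[0]-t for q,t in D]),[.2,0,.4,.4,.12,.2,0,0,0])
        if best is None or f.cost<best[0]: best=(f.cost,f.x,s4,np.abs(f.fun).max())
    return best
E
python3 st.py
python3 - <<'E'
from kin import *
c,x,s4,m=fit(); print(c,x.round(4),s4,m)
q=D[-1][0]
for s6 in(1,-1):
    R=fk(q,np.r_[x,s4,s6,0])[1].as_matrix(); print(s6,R.round(3)[:,2],np.degrees(np.arctan2(*(R.T@RT)[[1,0],0])))
q=D[0][0]
for s6 in(1,-1):
    R=fk(q,np.r_[x,s4,s6,0])[1].as_matrix(); print(s6,np.degrees(np.arctan2(*(R.T@np.array([[-.944,.33,-.001],[.33,.944,-.001],[0,-.001,-1]]))[[1,0],0])))
E
python3 - <<'E'
from meas import *
im,d=grab('top'); P=cloud('top',d)
hsv=cv2.cvtColor(im,cv2.COLOR_RGB2HSV)
K,Dc,T=cam('top')
def onplane(uv,z):
    p=cv2.undistortPoints(np.float64(uv)[:,None],K,Dc)[:,0]; r=np.c_[p,np.ones(len(p))]@T[:3,:3].T; o=T[:3,3]; return (o+r*((z-o[2])/r[:,2])[:,None])[:,:2]
roi=np.zeros((400,640),np.uint8); roi[175:255,190:272]=1
wood=((hsv[...,1]>85)&(hsv[...,0]<25)&(roi>0)).astype(np.uint8)
n,lab,st,_=cv2.connectedComponentsWithStats(wood); i=1+np.argmax(st[1:,4]); vu=np.argwhere(np.isin(lab,[j for j in range(1,n) if st[j,4]>60]))
uv=vu[:,::-1]; print(st[1:][st[1:,4]>60]); print('tray outer',rect(onplane(cv2.convexHull(uv.astype(np.float32))[:,0],.016)))
# dry pad from height
k=(P[...,2]>.028)&(P[...,2]<.045)&(roi>0); pu=np.argwhere(k)[:,::-1]; print('dry',rect(onplane(cv2.convexHull(pu.astype(np.float32))[:,0],.036)))
cv2.imwrite('pics/tray6.png',cv2.resize(im[170:260,185:275,::-1],None,fx=6,fy=6,interpolation=cv2.INTER_CUBIC))
E
```

```text
[ 0.5215 -0.2922  0.3104] [-49.9   36.3   47.95  28.39 124.72 -37.73] 24.55
tilt 39.06458042257096 leanaz 91.778298680682 yaz -1.0386573224297206 yel -2.284255979353325
0.0032193704735833328 [ 0.0984  0.0255  0.5234  0.3437  0.1391  0.2898 -0.0016 -0.0356  0.    ] 1 0.038321801911918474
1 [-0.017  0.629 -0.777] 89.9912769352922
-1 [-0.017  0.629 -0.777] 0.851276935292211
1 89.97042784728735
-1 65.30042784728735
[[ 200  185   61   58 1939]]
tray outer ([0.5175, 0.3509], [0.1957, 0.1952], 81.14)
dry ([0.585, 0.3689], [0.255, 0.1955], 26.79)
```

View pics/tray6.png

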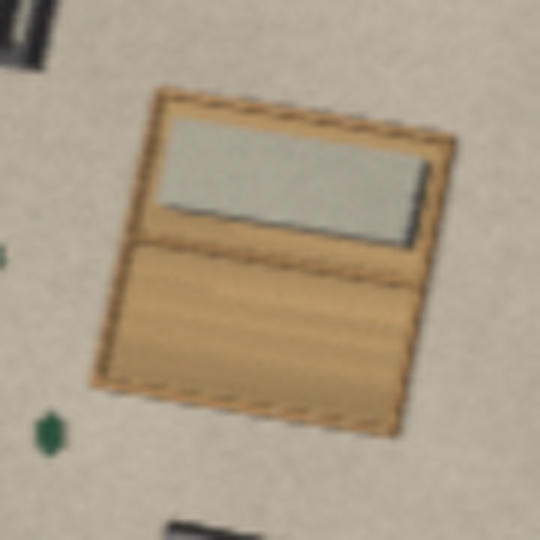

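The tray's outer rectangle measures 196x195 mm, centred at (0.5175, 0.3509) with its y axis at azimuth 81.1°; in the crop its corners are (160,90), (455,138), (398,435) and (95,385). The free lane's centre is therefore about (0.4706, 0.358). I'll refine the arm model.

```bash
cat > kin2.py <<'E'
from kin import *
D.append(([-49.9,36.3,47.95,28.39,124.72,-37.73],[.5215,-.2922,.3104]))
def fk2(q,p,full=False):
    h,a1,a2,e2,a3,e,d,L,k0,k1=p; r=np.radians(q); z=lambda a:Rt.from_rotvec([0,0,a]); y=lambda a:Rt.from_rotvec([0,a,0])
    b=z(r[0]); S=b.apply([a1,d,h]); E=S+(b*y(r[1])).apply([e2,0,a2]); F=b*y(r[1]+r[2]); W=E+F.apply([e,0,a3])
    R4=F*z(r[3]); R=R4*y(r[4]); W2=W+R4.apply([0,k0,0]); T=W2+R.apply([k1,0,L])
    return (S,E,W,W2,T,R*z(r[5])*z(np.pi/2)) if full else T
f=least_squares(lambda p:np.concatenate([fk2(q,p)-t for q,t in D]+[1e-3*p]),[.2,0,.4,0,.4,0,.1,.2,0,0]); X=f.x
def ik(pos,R,q0):
    lo=np.array([-178,-50,13.5,-81,11,-165.]);hi=np.array([178,133,142,261,163,165.])
    def g(q):
        o=fk2(q,X,True); return np.r_[o[4]-pos,.3*(R.inv()*o[5]).as_rotvec()]
    s=least_squares(g,np.clip(q0,lo+1,hi-1),bounds=(lo,hi),x_scale=30); return s.x,np.abs(s.fun).max()
if __name__=='__main__':
    print(X.round(4),np.abs(f.fun[:33]).max())
    R0=Rt.from_matrix([[.039,.999,-.02],[.776,-.018,.63],[.629,-.04,-.776]])
    u=np.array([np.cos(np.radians(81.1)),np.sin(np.radians(81.1)),0]); C=np.array([.4706,.3582,.035])
    for name,dy,sg in(('keep',-7.6,-1),('flip',172.4,1)):
        R=Rt.from_euler('z',dy,degrees=True)*R0
        for zz in(.02,.15):
            pos=C+sg*.066*u+[0,0,zz]
            best=min((ik(pos,R,q0) for q0 in([30,40,80,30,90,0],[50,50,70,-30,90,-120],[30,40,80,90,90,0],[20,60,60,-60,120,-60],[20,30,90,150,60,90])),key=lambda t:t[1])
            o=fk2(best[0],X,True); print(name,zz,best[0].round(1),best[1].round(4)); print('  E',o[1].round(3),'W',o[2].round(3),'W2',o[3].round(3),'T',o[4].round(3))
E
python3 kin2.py
```

```text
[ 1.305e-01  5.000e-04  5.365e-01 -1.000e-04  3.506e-01  1.031e-01
  1.173e-01  2.385e-01  2.000e-04 -1.000e-04] 0.0004944578008428402
keep 0.02 [  3.3  34.3 105.1  55.5  49.1 -28.3] 0.0
  E [0.296 0.135 0.574] W [0.445 0.143 0.24 ] W2 [0.445 0.143 0.24 ] T [0.46  0.293 0.055]
keep 0.15 [ 3.3 21.4 97.6 44.6 62.4 -9.3] 0.0
  E [0.189 0.128 0.63 ] W [0.445 0.143 0.37 ] W2 [0.445 0.143 0.37 ] T [0.46  0.293 0.185]
flip 0.02 [  40.2   55.1   51.1  -26.7  102.6 -129.5] 0.0
  E [0.261 0.374 0.437] W [0.496 0.573 0.24 ] W2 [0.496 0.573 0.24 ] T [0.481 0.423 0.055]
flip 0.15 [  40.2   48.5   43.7  -28.9  115.1 -136.4] 0.0
  E [0.231 0.349 0.486] W [0.496 0.573 0.37 ] W2 [0.496 0.573 0.37 ] T [0.481 0.423 0.185]
```

```bash
cat > path.py <<'E'
from kin2 import *
R0=Rt.from_matrix([[.039,.999,-.02],[.776,-.018,.63],[.629,-.04,-.776]])
def run(wps,q):
    for p,yw in wps:
        q,e=ik(np.array(p),Rt.from_euler('z',yw,degrees=True)*R0,q); o=fk2(q,X,True)
        print(p,yw,q.round(1),'err%.4f'%e,'E',o[1].round(2),'W',o[2].round(2))
    return q
E
python3 - <<'E'
from path import *
q=[-49.9,36.3,47.95,28.39,124.72,-37.73]
q=run([((.5215,-.292,.31),0),((.44,-.17,.30),0),((.37,-.05,.25),0),((.37,-.05,.12),0),((.37,-.05,.02),0),((.37,-.05,.15),0),((.38,.05,.30),0),((.40,.18,.30),-7),((.455,.298,.20),-13),((.455,.298,.06),-13),((.455,.298,.035),-13)],q)
E
```

```text
(0.5215, -0.292, 0.31) 0 [-49.9  36.3  48.   28.4 124.7 -37.7] err0.0000 E [ 0.29 -0.17  0.56] W [ 0.53 -0.44  0.5 ]
(0.44, -0.17, 0.3) 0 [-48.1  21.7  75.   26.1 112.8 -42.5] err0.0000 E [ 0.22 -0.07  0.63] W [ 0.44 -0.32  0.49]
(0.37, -0.05, 0.25) 0 [-44.2  12.4  98.1  26.3  98.8 -45.2] err0.0000 E [0.16 0.   0.65] W [ 0.37 -0.2   0.44]
(0.37, -0.05, 0.12) 0 [-44.2  24.3 108.6  26.5  78.7 -55.1] err0.0000 E [ 0.24 -0.07  0.62] W [ 0.37 -0.2   0.31]
(0.37, -0.05, 0.02) 0 [-44.2  36.8 113.1  29.3  63.6 -63.5] err0.0000 E [ 0.31 -0.14  0.56] W [ 0.37 -0.2   0.21]
(0.37, -0.05, 0.15) 0 [-44.2  21.1 106.6  26.2  83.4 -52.7] err0.0000 E [ 0.22 -0.05  0.63] W [ 0.37 -0.2   0.34]
(0.38, 0.05, 0.3) 0 [-31.8   6.5  96.4  32.2  99.6 -30.9] err0.0000 E [0.11 0.07 0.66] W [ 0.38 -0.1   0.49]
(0.4, 0.18, 0.3) -7 [-13.2   5.4  97.7  38.8  84.8 -10.7] err0.0000 E [0.08 0.1  0.66] W [0.39 0.03 0.49]
(0.455, 0.298, 0.2) -13 [ 4.4 18.7 98.8 44.9 59.4 -3.5] err0.0000 E [0.16 0.13 0.64] W [0.43 0.15 0.38]
(0.455, 0.298, 0.06) -13 [  4.4  32.9 107.5  59.1  45.1 -26.3] err0.0000 E [0.28 0.14 0.58] W [0.43 0.15 0.25]
(0.455, 0.298, 0.035) -13 [  4.4  35.9 108.4  62.6  43.2 -31.2] err0.0000 E [0.31 0.14 0.57] W [0.43 0.15 0.22]
```

>>> servo_tool --steps '[{"tx": -1.63, "ty": 2.44, "tz": 0, "yaw": 0, "claw": 5}, {"tx": -1.63, "ty": 2.44, "tz": 0, "yaw": 0, "claw": 5}, {"tx": -1.63, "ty": 2.44, "tz": 0, "yaw": 0, "claw": 5}, {"tx": -1.63, "ty": 2.44, "tz": 0, "yaw": 0, "claw": 5}, {"tx": -1.63, "ty": 2.44, "tz": 0, "yaw": 0, "claw": 5}, {"tx": -1.4, "ty": 2.4, "tz": -1.2, "yaw": 0, "claw": 5}, {"tx": -1.4, "ty": 2.4, "tz": -1.2, "yaw": 0, "claw": 5}, {"tx": -1.4, "ty": 2.4, "tz": -1.2, "yaw": 0, "claw": 5}, {"tx": -1.4, "ty": 2.4, "tz": -1.2, "yaw": 0, "claw": 5}, {"tx": -1.4, "ty": 2.4, "tz": -1.2, "yaw": 0, "claw": 5}, {"tx": 0, "ty": 0, "tz": -3, "yaw": 0, "claw": 5}, {"tx": 0, "ty": 0, "tz": -3, "yaw": 0, "claw": 5}, {"tx": 0, "ty": 0, "tz": -3, "yaw": 0, "claw": 5}, {"tx": 0, "ty": 0, "tz": -3, "yaw": 0, "claw": 5}, {"tx": 0, "ty": 0, "tz": -3, "yaw": 0, "claw": 5}, {"tx": 0, "ty": 0, "tz": -3, "yaw": 0, "claw": 5}, {"tx": 0, "ty": 0, "tz": -2, "yaw": 0, "claw": 5}, {"tx": 0, "ty": 0, "tz": 0, "yaw": 0, "claw": 5}, {"tx": 0, "ty": 0, "tz": 0, "yaw": 0, "claw": 5}]'

```text
time_s: 26.5
position: [0.3697, -0.0501, 0.0503]
tool_rot: [[0.041, 0.999, -0.021], [0.775, -0.018, 0.632], [0.631, -0.042, -0.775]]
ft_force: [-0.1, 0.3, -1.6]
grip_width: 0.0555
gripper_force: 73.8
```

```bash
python3 st.py
python3 - <<'E'
from meas import *
s=env.observe(); print(s['wrist_torque'],s['ft_force'],s['grip_width'])
for n in('side','top'):
    grab(n);C,I=measure((n,)); P=C[n].reshape(-1,3)
    k=np.isfinite(P[:,0])&(abs(P[:,0]-.37)<.08)&(P[:,1]>-.08)&(P[:,1]<.14)&(P[:,2]>.04)&(P[:,2]<.09); q=P[k]
    for lo in np.arange(-.08,.13,.03):
        t=q[(q[:,1]>lo)&(q[:,1]<lo+.03)]
        if len(t)>4: print(n,lo.round(3),np.percentile(t[:,2],[5,50,95]).round(4),np.percentile(t[:,0],[3,97]).round(4),t[:,1].max().round(4),len(t))
E
```

```text
[ 0.3697 -0.0501  0.0503] [-44.23  32.83 112.09  28.16  68.13 -60.78] 26.5
tilt 39.19179107171293 leanaz 91.90432937825858 yaz -1.045569215518311 yel -2.402703038131758
[-0.59875107  0.01171781 -0.05544159] [-0.141192    0.3202068  -1.58951824] 0.0555482702867947
side -0.08 [0.0643 0.0842 0.088 ] [0.3116 0.348 ] -0.0563 17
side -0.05 [0.0514 0.0612 0.0648] [0.3374 0.3711] -0.0208 76
side -0.02 [0.0472 0.0614 0.0667] [0.3392 0.369 ] 0.0097 85
side 0.01 [0.0456 0.0611 0.0645] [0.3383 0.3897] 0.0397 113
side 0.04 [0.0475 0.0614 0.0647] [0.3373 0.3915] 0.0697 128
side 0.07 [0.0502 0.0612 0.0653] [0.3358 0.3903] 0.0994 115
top 0.04 [0.0595 0.0637 0.0707] [0.3725 0.3918] 0.068 24
top 0.07 [0.0585 0.0636 0.0677] [0.3415 0.3914] 0.0968 100
```

>>> servo_tool --steps '[{"tx": 0, "ty": 0, "tz": -1.2, "yaw": 0, "claw": 5}, {"tx": 0, "ty": 0, "tz": -0.8, "yaw": 0, "claw": 5}, {"tx": 0, "ty": 0, "tz": -0.5, "yaw": 0, "claw": 5}, {"tx": 0, "ty": 0, "tz": -0.3, "yaw": 0, "claw": 5}, {"tx": 0, "ty": 0, "tz": 0, "yaw": 0, "claw": 5}]'

```text
time_s: 27.1
position: [0.37, -0.0505, 0.0222]
tool_rot: [[0.04, 0.999, -0.02], [0.776, -0.018, 0.63], [0.629, -0.041, -0.776]]
ft_force: [0.7, -0.1, -0.9]
grip_width: 0.0554
gripper_force: 73.8
```

>>> servo_tool --steps '[{"tx": 0, "ty": 0, "tz": -0.2, "yaw": 0, "claw": 5}, {"tx": 0, "ty": 0, "tz": 0, "yaw": 0, "claw": 5}]'

```text
time_s: 27.3
position: [0.3701, -0.0505, 0.0203]
tool_rot: [[0.04, 0.999, -0.02], [0.776, -0.018, 0.63], [0.629, -0.04, -0.776]]
ft_force: [0.4, -0.1, -2.0]
grip_width: 0.056
gripper_force: 73.8
```

>>> servo_tool --steps '[{"tx": 0, "ty": 0, "tz": -0.2, "yaw": 0, "claw": 5}, {"tx": 0, "ty": 0, "tz": 0, "yaw": 0, "claw": 5}]'

```text
time_s: 27.5
position: [0.3701, -0.0505, 0.0182]
tool_rot: [[0.04, 0.999, -0.02], [0.776, -0.018, 0.63], [0.629, -0.04, -0.776]]
ft_force: [-0.1, -0.4, -2.2]
grip_width: 0.0554
gripper_force: 73.8
```

>>> servo_tool --steps '[{"tx": 0, "ty": 0, "tz": -0.15, "yaw": 0, "claw": 5}, {"tx": 0, "ty": 0, "tz": 0, "yaw": 0, "claw": 5}]'

```text
time_s: 27.7
position: [0.3702, -0.0505, 0.0175]
tool_rot: [[0.039, 0.999, -0.019], [0.775, -0.018, 0.631], [0.63, -0.039, -0.775]]
ft_force: [-1.9, -3.4, 13.0]
grip_width: 0.0556
gripper_force: 82.7
```

>>> servo_tool --steps '[{"tx": 0, "ty": 0, "tz": 0.1, "yaw": 0, "claw": 5.8}, {"tx": 0, "ty": 0, "tz": 0, "yaw": 0, "claw": 6.5}, {"tx": 0, "ty": 0, "tz": 0, "yaw": 0, "claw": 7.5}, {"tx": 0, "ty": 0, "tz": 0, "yaw": 0, "claw": 7.5}, {"tx": 0, "ty": 0, "tz": 0.7, "yaw": 0, "claw": 7.5}, {"tx": 0, "ty": 0.1, "tz": 0.7, "yaw": 0, "claw": 7.5}, {"tx": 0, "ty": 0, "tz": 0, "yaw": 0, "claw": 7.5}, {"tx": 0, "ty": 0, "tz": 0, "yaw": 0, "claw": 6.5}, {"tx": 0, "ty": 0, "tz": 0, "yaw": 0, "claw": 6}, {"tx": 0, "ty": 0, "tz": 0, "yaw": 0, "claw": 5}, {"tx": 0, "ty": 0, "tz": 0, "yaw": 0, "claw": 5}, {"tx": 0, "ty": 0, "tz": 0, "yaw": 0, "claw": 5}, {"tx": 0, "ty": 0, "tz": 0, "yaw": 0, "claw": 5}]' --newtons 80

```text
time_s: 29.0
position: [0.3702, -0.0499, 0.0324]
tool_rot: [[0.039, 0.999, -0.019], [0.776, -0.018, 0.631], [0.63, -0.04, -0.776]]
ft_force: [-0.8, -5.6, 15.9]
grip_width: 0.0543
gripper_force: 81.4
```

```bash
python3 st.py
python3 - <<'E'
from meas import *
s=env.observe(); print(s['wrist_torque'],s['ft_force'],s['grip_width'],s['gripper_force'])
for n in('side','top'):
    grab(n);C,I=measure((n,)); P=C[n].reshape(-1,3)
    k=np.isfinite(P[:,0])&(abs(P[:,0]-.37)<.05)&(P[:,1]>-.08)&(P[:,1]<.14)&(P[:,2]>.016)&(P[:,2]<.05); q=P[k]
    for lo in np.arange(-.08,.13,.03):
        t=q[(q[:,1]>lo)&(q[:,1]<lo+.03)]
        if len(t)>4: print(n,lo.round(3),np.percentile(t[:,2],[5,50,95]).round(4),np.percentile(t[:,0],[3,97]).round(4),t[:,1].max().round(4),len(t))
E
```

```text
[ 0.3702 -0.0499  0.0324] [-44.17  35.14 112.75  28.86  65.41 -62.41] 29.0
tilt 39.12731218192202 leanaz 91.76106817974389 yaz -1.0354408569216684 yel -2.272779635760497
[0.55291624 0.50287484 0.48132931] [-0.80039675 -5.59668686 15.87750519] 0.05431932357054764 81.3683214574121
side -0.05 [0.0237 0.0291 0.0347] [0.3364 0.3807] -0.0201 53
side -0.02 [0.0205 0.0285 0.0324] [0.3391 0.3803] 0.0093 102
side 0.01 [0.0232 0.028  0.0329] [0.3386 0.3875] 0.0399 112
side 0.04 [0.0246 0.0285 0.0328] [0.3367 0.3916] 0.0699 118
side 0.07 [0.0234 0.0281 0.0314] [0.3371 0.3911] 0.097 98
top 0.04 [0.0259 0.0297 0.0348] [0.3713 0.3938] 0.0693 32
top 0.07 [0.0255 0.0309 0.0361] [0.3441 0.39  ] 0.0953 85
```

>>> servo_tool --steps '[{"tx": 0, "ty": 0, "tz": 0.3, "yaw": 0, "claw": 5}, {"tx": 0, "ty": 0, "tz": 0.7, "yaw": 0, "claw": 5}, {"tx": 0, "ty": 0, "tz": 1, "yaw": 0, "claw": 5}, {"tx": 0, "ty": 0, "tz": 1, "yaw": 0, "claw": 5}, {"tx": 0, "ty": 0, "tz": 1, "yaw": 0, "claw": 5}, {"tx": 0, "ty": 0, "tz": 0, "yaw": 0, "claw": 5}, {"tx": 0, "ty": 0, "tz": 0, "yaw": 0, "claw": 5}]'

```text
time_s: 29.8
position: [0.3701, -0.0496, 0.0719]
tool_rot: [[0.039, 0.999, -0.019], [0.777, -0.018, 0.63], [0.629, -0.04, -0.777]]
ft_force: [0.7, 0.2, -2.3]
grip_width: 0.0541
gripper_force: 83.3
```

```bash
python3 st.py
python3 - <<'E'
from meas import *
s=env.observe(); print(s['wrist_torque'],s['ft_force'],s['grip_width'],s['gripper_force'])
for n in('side','top'):
    grab(n);C,I=measure((n,)); P=C[n].reshape(-1,3)
    k=np.isfinite(P[:,0])&(abs(P[:,0]-.37)<.05)&(P[:,1]>-.05)&(P[:,1]<.14)&(P[:,2]>.05)&(P[:,2]<.085); q=P[k]
    A=np.c_[q[:,0]-.37,q[:,1],np.ones(len(q))]; w=np.ones(len(q),bool)
    for _ in range(6): c=np.linalg.lstsq(A[w],q[w,2],rcond=None)[0]; w=abs(A@c-q[:,2])<.005
    print(n,'slopes deg x,y',np.degrees(c[:2]).round(2),'z at y=0',c[2].round(4),w.sum(),'ymax',np.percentile(q[w,1],99))
E
```

```text
[ 0.3701 -0.0496  0.0719] [-44.13  30.02 111.22  27.6   71.19 -58.97] 29.8
tilt 39.05410285436326 leanaz 91.75927807537886 yaz -1.0529796386211576 yel -2.279601999068262
[-0.6019708  -0.00437008  0.02598874] [ 0.71073377  0.23942362 -2.34795011] 0.05411540311127795 83.34881646791473
side slopes deg x,y [ 0.54 -1.13] z at y=0 0.068 406 ymax 0.09472245669055353
top slopes deg x,y [ 0.05 -2.27] z at y=0 0.0718 59 ymax 0.09648202628891804
```

>>> servo_tool --steps '[{"tx": 0.1, "ty": 0, "tz": 3, "yaw": 0, "claw": 5}, {"tx": 0.1, "ty": 1, "tz": 4, "yaw": 0, "claw": 5}, {"tx": 0.1, "ty": 1.5, "tz": 4, "yaw": 0, "claw": 5}, {"tx": 0.1, "ty": 1.5, "tz": 4, "yaw": 0, "claw": 5}, {"tx": 0.1, "ty": 1.5, "tz": 4, "yaw": 0, "claw": 5}, {"tx": 0.1, "ty": 1.5, "tz": 4, "yaw": 0, "claw": 5}, {"tx": 0.3, "ty": 2.3, "tz": 0, "yaw": -1, "claw": 5}, {"tx": 0.3, "ty": 2.3, "tz": 0, "yaw": -1, "claw": 5}, {"tx": 0.3, "ty": 2.3, "tz": 0, "yaw": -1, "claw": 5}, {"tx": 0.3, "ty": 2.3, "tz": 0, "yaw": -1, "claw": 5}, {"tx": 0.3, "ty": 2.3, "tz": 0, "yaw": -1, "claw": 5}, {"tx": 0.3, "ty": 2.3, "tz": 0, "yaw": -1, "claw": 5}, {"tx": 0.3, "ty": 2.3, "tz": 0, "yaw": -1, "claw": 5}, {"tx": 1.1, "ty": 2.3, "tz": -1.6, "yaw": -1.2, "claw": 5}, {"tx": 1.1, "ty": 2.3, "tz": -1.6, "yaw": -1.2, "claw": 5}, {"tx": 1.1, "ty": 2.3, "tz": -1.6, "yaw": -1.2, "claw": 5}, {"tx": 1.1, "ty": 2.3, "tz": -1.6, "yaw": -1.2, "claw": 5}, {"tx": 1.1, "ty": 2.3, "tz": -1.6, "yaw": -1.2, "claw": 5}, {"tx": 0, "ty": 0, "tz": 0, "yaw": 0, "claw": 5}, {"tx": 0, "ty": 0, "tz": 0, "yaw": 0, "claw": 5}]'

```text
time_s: 31.9
position: [0.4514, 0.2966, 0.2209]
tool_rot: [[0.214, 0.97, 0.12], [0.748, -0.241, 0.619], [0.629, -0.043, -0.777]]
ft_force: [-0.1, 0.2, -2.0]
grip_width: 0.054
gripper_force: 84.7
```

```bash
python3 st.py
python3 - <<'E'
from meas import *
s=env.observe()
zt=s['position'][2]
for n in('side','top'):
    grab(n);C,I=measure((n,)); P=C[n].reshape(-1,3)
    k=np.isfinite(P[:,0])&(abs(P[:,0]-.47)<.07)&(P[:,1]>.24)&(P[:,1]<.47)&(P[:,2]>zt-.025)&(P[:,2]<zt+.012); q=P[k]
    print(n,k.sum(),rect(q[:,:2]) if k.sum()>5 else '',np.median(q[:,2])-zt)
a=np.load('/tmp/top.npz')['im'][150:270,180:360]; b=np.load('/tmp/side.npz')['im'][120:260,200:410]
cv2.imwrite('pics/b7.png',np.vstack([cv2.resize(x[:,:,::-1],(480,int(480*x.shape[0]/x.shape[1])),interpolation=cv2.INTER_CUBIC) for x in(a,b)])[:600])
E
```

```text
[0.4514 0.2966 0.2209] [ 4.23 16.8  97.47 43.53 61.99 -0.9 ] 31.9
tilt 39.04919812126195 leanaz 79.05212349947924 yaz -13.966598549561594 yel -2.446187598309081
side 60 ([0.4439, 0.2851], [0.0163, 0.0603], 67.62) -0.017728272120284022
top 829 ([0.4629, 0.3615], [0.1582, 0.08], 80.84) -0.0018222597906284166
```

View pics/b7.png

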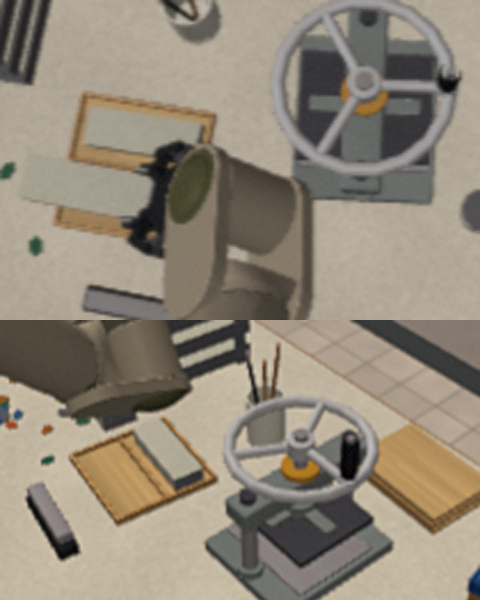

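The pad is held level over the free lane, with its far end at crop (25,180) in the top part, and the wheel and handle are undisturbed. Next I'll check the fork's clearance during the descent and the pad's exact pose.

```bash
python3 - <<'E'
from path import *
c=np.array([.592,.025])
q=[4.23,16.8,97.47,43.53,61.99,-.9]
z=lambda a:Rt.from_rotvec([0,0,a]); y=lambda a:Rt.from_rotvec([0,a,0])
for zz in(.22,.12,.08,.04,.038):
    q,e=ik(np.array([.455,.298,zz]),Rt.from_euler('z',-13,degrees=True)*R0,q); o=fk2(q,X,True); r=np.radians(q)
    ax=(z(r[0])*y(r[1]+r[2])*z(r[3])).apply([0,1,0]); F=(z(r[0])*y(r[1]+r[2])).apply([0,0,1])
    print(zz,q.round(1),'W',o[2].round(3),'ax',ax.round(2),[((o[2]+t*ax).round(3).tolist(),round(float(np.hypot(*((o[2]+t*ax)[:2]-c))-.115),3)) for t in(-.075,.075)],'F',F.round(2))
E
python3 - <<'E'
from meas import *
C,I=measure(('top',)); P=C['top']; im=I['top'].astype(int); zt=.2209
hs=cv2.cvtColor(I['top'],cv2.COLOR_RGB2HSV)
k=np.isfinite(P[...,0])&(abs(P[...,0]-.46)<.09)&(P[...,1]>.335)&(P[...,1]<.47)&(abs(P[...,2]-zt)<.02)&(hs[...,2]>100)
q=P[k]; print(k.sum(),rect(q[:,:2]),np.median(q[:,2])-zt)
A=np.c_[q[:,:2]-q[:,:2].mean(0),np.ones(len(q))]; cc=np.linalg.lstsq(A,q[:,2],rcond=None)[0]; print('slope deg',np.degrees(cc[:2]))
# arm points near wheel
k=np.isfinite(P[...,0])&(P[...,2]>.27)&(P[...,1]<.2)&(P[...,0]>.3); a=P[k]; d=np.hypot(a[:,0]-.592,a[:,1]-.025)-.115
a=a[d>.0]; d=d[d>.0]; i=d.argsort()[:400:80]; print(a[i].round(3),d[i].round(3))
E
```

```text
0.22 [ 4.4 17.2 97.1 43.6 61.7 -0.9] W [0.426 0.15  0.405] ax [0.23 0.74 0.63] [([0.409, 0.095, 0.358], 0.081), ([0.443, 0.206, 0.452], 0.12)] F [ 0.91  0.07 -0.41]
0.12 [  4.4  26.2 104.5  51.8  50.6 -15.5] W [0.426 0.15  0.305] ax [0.46 0.66 0.6 ] [([0.391, 0.101, 0.26], 0.1), ([0.46, 0.2, 0.35], 0.104)] F [ 0.76  0.06 -0.65]
0.08 [  4.4  30.6 106.6  56.4  46.8 -22.5] W [0.426 0.15  0.265] ax [0.57 0.6  0.57] [([0.383, 0.106, 0.223], 0.109), ([0.468, 0.195, 0.307], 0.096)] F [ 0.68  0.05 -0.73]
0.04 [  4.4  35.3 108.2  61.9  43.5 -30.2] W [0.426 0.15  0.225] ax [0.67 0.52 0.52] [([0.375, 0.111, 0.186], 0.118), ([0.476, 0.19, 0.264], 0.087)] F [ 0.59  0.05 -0.8 ]
0.038 [  4.4  35.6 108.3  62.2  43.4 -30.6] W [0.426 0.15  0.223] ax [0.68 0.52 0.52] [([0.375, 0.111, 0.184], 0.119), ([0.476, 0.189, 0.262], 0.086)] F [ 0.59  0.05 -0.81]
555 ([0.4693, 0.3852], [0.1109, 0.0566], 78.85) -0.002256010033911876
slope deg [ 0.67633326 -0.76353283]
[[0.45  0.087 0.383]
 [0.449 0.119 0.426]
 [0.455 0.139 0.441]
 [0.423 0.097 0.42 ]
 [0.418 0.097 0.419]] [0.04  0.056 0.063 0.069 0.074]
```

>>> servo_tool --steps '[{"tx": 0.6, "ty": 0, "tz": -2, "yaw": 0, "claw": 5}, {"tx": 0, "ty": 0, "tz": -3, "yaw": 0, "claw": 5}, {"tx": 0, "ty": 0, "tz": -3, "yaw": 0, "claw": 5}, {"tx": 0, "ty": 0, "tz": -3, "yaw": 0, "claw": 5}, {"tx": 0, "ty": 0, "tz": -3, "yaw": 0, "claw": 5}, {"tx": 0, "ty": 0, "tz": -2, "yaw": 0, "claw": 5}, {"tx": 0, "ty": 0, "tz": -1, "yaw": 0, "claw": 5}, {"tx": 0, "ty": 0, "tz": 0, "yaw": 0, "claw": 5}, {"tx": 0, "ty": 0, "tz": 0, "yaw": 0, "claw": 5}]'

```text
time_s: 32.9
position: [0.4586, 0.296, 0.0525]
tool_rot: [[0.213, 0.969, 0.124], [0.747, -0.244, 0.619], [0.63, -0.039, -0.776]]
ft_force: [-0.1, -0.1, -0.8]
grip_width: 0.0543
gripper_force: 84.7
```

```bash
python3 st.py
python3 - <<'E'
from meas import *
grab('top');C,I=measure(('top',)); P=C['top']; zt=env.observe()['position'][2]
hs=cv2.cvtColor(I['top'],cv2.COLOR_RGB2HSV)
k=np.isfinite(P[...,0])&(P[...,0]<.512)&(P[...,0]>.41)&(P[...,1]>.335)&(P[...,1]<.47)&(P[...,2]>zt-.018)&(P[...,2]<zt+.015)&(hs[...,2]>100)
q=P[k]; print(k.sum(),rect(q[:,:2]),np.median(q[:,2])-zt)
A=np.c_[q[:,:2]-q[:,:2].mean(0),np.ones(len(q))]; cc=np.linalg.lstsq(A,q[:,2],rcond=None)[0]; print('slope deg',np.degrees(cc[:2]))
E
```

```text
[0.4586 0.296  0.0525] [  4.09  33.92 107.4   59.82  44.72 -27.56] 32.9
tilt 39.12682807026581 leanaz 78.66401115099949 yaz -14.10526678056189 yel -2.2506497317061203
431 ([0.4759, 0.3852], [0.1088, 0.0556], 78.61) -0.0028073993729064925
slope deg [-0.32435504 -0.73850433]
```

>>> servo_tool --steps '[{"tx": 0, "ty": 0, "tz": -0.6, "yaw": 0, "claw": 5}, {"tx": 0, "ty": 0, "tz": -0.4, "yaw": 0, "claw": 5}, {"tx": 0, "ty": 0, "tz": 0, "yaw": 0, "claw": 5}]'

```text
time_s: 33.25
position: [0.4579, 0.2964, 0.0414]
tool_rot: [[0.214, 0.969, 0.122], [0.747, -0.243, 0.619], [0.629, -0.041, -0.776]]
ft_force: [-0.2, 0.4, -1.4]
grip_width: 0.0546
gripper_force: 84.7
```

>>> servo_tool --steps '[{"tx": 0, "ty": 0, "tz": -0.2, "yaw": 0, "claw": 5}, {"tx": 0, "ty": 0, "tz": 0, "yaw": 0, "claw": 5}]'

```text
time_s: 33.45
position: [0.4581, 0.2965, 0.0396]
tool_rot: [[0.213, 0.969, 0.123], [0.747, -0.243, 0.619], [0.629, -0.04, -0.776]]
ft_force: [-0.4, 0.4, -1.4]
grip_width: 0.0544
gripper_force: 84.7
```

>>> servo_tool --steps '[{"tx": 0, "ty": 0, "tz": -0.15, "yaw": 0, "claw": 5}, {"tx": 0, "ty": 0, "tz": 0, "yaw": 0, "claw": 5}]'

```text
time_s: 33.65
position: [0.4581, 0.2966, 0.0385]
tool_rot: [[0.213, 0.969, 0.123], [0.747, -0.243, 0.619], [0.63, -0.04, -0.776]]
ft_force: [-1.0, -1.3, 2.2]
grip_width: 0.0541
gripper_force: 85.2
```

>>> servo_tool --steps '[{"tx": 0, "ty": 0, "tz": 0, "yaw": 0, "claw": 5.7}, {"tx": 0, "ty": 0, "tz": 0, "yaw": 0, "claw": 6.2}, {"tx": 0, "ty": 0, "tz": 0, "yaw": 0, "claw": 6.8}, {"tx": 0, "ty": 0, "tz": 0, "yaw": 0, "claw": 6.8}, {"tx": 0, "ty": 0, "tz": 0, "yaw": 0, "claw": 6.8}, {"tx": 0, "ty": 0, "tz": 0, "yaw": 0, "claw": 6.8}]'

```text
time_s: 34.25
position: [0.4581, 0.2965, 0.0382]
tool_rot: [[0.213, 0.969, 0.123], [0.747, -0.243, 0.619], [0.629, -0.04, -0.776]]
ft_force: [-1.3, -0.0, -0.2]
grip_width: 0.0679
gripper_force: 0.0
```

>>> servo_tool --steps '[{"tx": 0, "ty": 0, "tz": 0.7, "yaw": 0, "claw": 6.8}, {"tx": 0, "ty": 0, "tz": 0.8, "yaw": 0, "claw": 6.8}, {"tx": 0, "ty": 0, "tz": 1.5, "yaw": 0, "claw": 7.5}, {"tx": 0, "ty": 0, "tz": 3, "yaw": 0, "claw": 8.5}, {"tx": 0, "ty": 0, "tz": 4, "yaw": 0, "claw": 8.5}, {"tx": 0, "ty": 0, "tz": 4, "yaw": 0, "claw": 8.5}, {"tx": 0, "ty": 0, "tz": 4, "yaw": 0, "claw": 8.5}, {"tx": -1, "ty": 0, "tz": 4, "yaw": 0, "claw": 8.5}, {"tx": -3, "ty": 0, "tz": 2, "yaw": 0, "claw": 8.5}, {"tx": -3, "ty": -1, "tz": 1, "yaw": 0, "claw": 8.5}, {"tx": -2, "ty": -1, "tz": 0, "yaw": 0, "claw": 8.5}, {"tx": 0, "ty": 0, "tz": 0, "yaw": 0, "claw": 8.5}, {"tx": 0, "ty": 0, "tz": 0, "yaw": 0, "claw": 8.5}]'

```text
time_s: 35.55
position: [0.3681, 0.2764, 0.2889]
tool_rot: [[0.213, 0.969, 0.124], [0.747, -0.244, 0.618], [0.629, -0.039, -0.776]]
ft_force: [0.4, -1.0, 0.7]
grip_width: 0.0854
gripper_force: 0.0
```

```bash
python3 st.py
python3 - <<'E'
from meas import *
for n in('top','side'):
    grab(n);C,I=measure((n,)); P=C[n]
    hs=cv2.cvtColor(I[n],cv2.COLOR_RGB2HSV)
    k=np.isfinite(P[...,0])&(P[...,0]<.512)&(P[...,0]>.41)&(P[...,1]>.265)&(P[...,1]<.46)&(P[...,2]>.028)&(P[...,2]<.044)
    q=P[k]
    if len(q)<20: print(n,len(q)); continue
    A=np.c_[q[:,:2]-q[:,:2].mean(0),np.ones(len(q))]; cc=np.linalg.lstsq(A,q[:,2],rcond=None)[0]; c,s,a=rect(q[:,:2]); d=np.array(c)-[.4706,.3582]; t=np.radians(-8.9); 
    print(n,k.sum(),c,s,a,'lane xy',[d@[np.cos(t),np.sin(t)],d@[-np.sin(t),np.cos(t)]],'z',np.median(q[:,2]),'slope',np.degrees(cc[:2]))
a=np.load('/tmp/top.npz')['im'][120:260,180:370]; b=np.load('/tmp/side.npz')['im'][130:250,210:400]
cv2.imwrite('pics/b8.png',np.vstack([cv2.resize(x[:,:,::-1],(400,int(400*x.shape[0]/x.shape[1])),interpolation=cv2.INTER_CUBIC) for x in(a,b)])[:600])
E
```

```text
[0.3681 0.2764 0.2889] [  1.92   3.38 101.99  40.84  69.8    3.83] 35.55
tilt 39.09733822309859 leanaz 78.64847961001263 yaz -14.105352375096816 yel -2.2357691735950556
top 539 [0.4707, 0.3611] [0.1571, 0.0564] 79.37 lane xy [np.float64(-0.000349864133691523), np.float64(0.002880554649361132)] z 0.03660301761060758 slope [ 0.04927713 -0.20836396]
side 410 [0.4692, 0.3571] [0.1673, 0.0591] 79.91 lane xy [np.float64(-0.001212962387147735), np.float64(-0.00130335039316563)] z 0.03466291949172606 slope [-0.28523771  0.07945333]
```

View pics/b8.png

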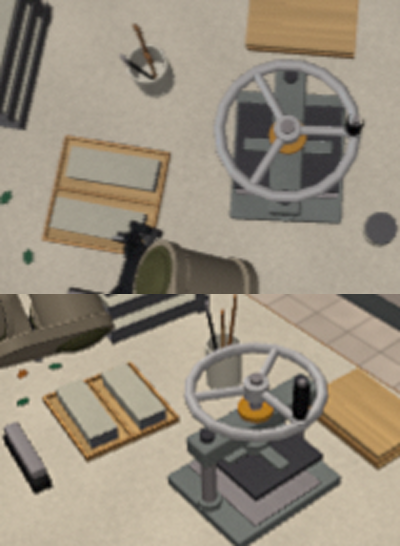

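The pad lies flat in the free lane at crop (95,415) in the side part, within about 3 mm of the lane's centre and tilted under 0.3°. The wheel's handle is still at the front at (353,127), and the pot, jar, stapler and dry pad are where they were. I'm handing the job in.

```bash
python3 -c "
from rig import env
print(env.close_job())"
```

```text
the job is handed in; nothing more can be done
None
```

The wheel was cranked to its stop and backed off a quarter turn, the glued pad lies flat and released in the empty lane about 3 mm from its centre, and I handed the job in at about 36 s; no verdict came back. The moves had no lean control, so I got the 39° lean by commanding poses beyond the arm's reach, which held one joint within 0.1° of its limit, and I set the pad on the table once to regrip it higher.

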